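# Drop the centrifuge rotor onto its hidden drive pins and close the lid

## Robot

A 7-joint arm with a two-finger parallel gripper is mounted at the origin on the work surface. World frame = base frame: x ahead of the robot, y to its left, z up, the work surface at z = 0. Lengths are in mm, angles in rad, forces in N, time in s.
With the tool pointing down it reaches from about 400 to 875 mm from the base axis. Payload 4.4 kg.
Tool frame: the origin (TCP) lies between the finger pads; the fingertips stand 11 mm ahead of it and the grasp point (between the pads) lies 8 mm behind it; y points along the fingers, x is the direction in which the jaws open and shut, and the axes are right-handed (so a half turn about y gives the same grasp; the last joint's range is limited). The gripper opens to 85 mm and grips with 20 to 120 N. Pads are 22 mm wide; open, the fingers measure 114 mm over their backs; the gripper's body (76 mm by 85 mm) begins 54 mm behind the grasp point. The pads swing forward as they close: fully open they stand 13 mm farther back than shut.
Start: joints at [1.18, 0.628, 0.038, 1.517, -0.027, 0.996, -0.02], TCP at [207.455, -616.02, 242.313] pointing down, gripper open.
Joint ranges: [-3.06, 3.06], [-0.37, 2.12], [-1.25, 1.32], [0.18, 2.47], [-1.1, 4.24], [0.23, 1.98], [-2.94, 2.94]. Speed limits (rad/s): [2.57, 2.57, 3.14, 3.14, 3.14, 3.14, 3.14].

## Interface

Orientations are given as [roll, pitch, yaw] about the fixed x, y, z axes, in that order (R = Rz(yaw) Ry(pitch) Rx(roll)).
In Python, from cell import * gives the robot as it stands.
- The arm moves only by the shell command python3 -m jog 'ROWS'. ROWS is JSON, a list of rows, each an object of numbers: "x", "y", "z": the shift along the tool's x, y, z in mm; "ax", "ay", "az": the turn, a rotation vector about the tool's x, y, z in rad; "grip": the finger opening in mm, from 0 to 85.4. In form: [{"x": .., "y": .., "z": .., "ax": .., "ay": .., "az": .., "grip": ..}, ...]. A call has 1 to 5 rows; each row is the pose to reach, as a shift and turn from the pose commanded when the call began, along the tool's axes at that moment; what a row does not reach only later rows make up. A row lasts 1/10 s, in which the tool goes at most 50 mm and 8.59 degrees, less where a joint would pass 70% of its speed; a pose out of reach is approached as far as the arm can. A call with a gripper value outside its range is refused whole. The fingers move at their own pace and stop on an object; the grip force is fixed at half the most. Time passes only in rows, so rows that repeat a pose let the fingers close. It gives the time, the measured TCP pose, the force and the opening at its end, in the units of the state.
- read_state(): the state, without advancing time (a new reading comes with each control period).
- get_image(name): name is "scene" or "side" or "wrist"; returns a dict with "color" (384x512x3 uint8, red, green, blue), "vfov" (degrees; the focal length in pixels is half the picture's height over the tangent of half this angle, whatever the lens; pixels are square), "cx", "cy" (the principal point, pixels), "camera_from_world" (4x4, takes a point from world to camera coordinates). Camera axes: x right, y down, z forward; pixel columns grow to the right and rows downward; lengths in mm; the calibration is good to about 2 mm. A picture is of the moment at which its call begins. There is no depth.
- finish_job(): hands the job in, once; it reports no verdict.
The state is a dict: "clock": time; "qpos": joint angles; "qd": joint speeds; "tau": joint torques, N m; "eef_pos": TCP position; "tool_rot": TCP orientation; "force": force on the tool from outside, world axes, zero at the start; "torque": the same for the moment, N m; "width": finger opening in mm.
Only numpy, scipy, OpenCV 4.12 (cv2) and the standard library are available. Lean on these libraries where they do the work, as an engineer would, in place of code of your own. Each camera call takes 0.05 s, during which the arm holds its last target.

## Task

The loaded rotor of the small bench centrifuge was set on its spindle but is riding on top of the drive pins instead of over them. Without lifting it off, turn it by its knob, pressing only lightly, until you feel it give and drop over the pins, and see that it sits fully home; then let go and lower the lid until it is fully shut, without slamming it or upsetting the other things on the bench.

Things in the scene. Friction and masses are not known exactly. Their poses are not given: they have to be found in the camera images.
- centrifuge: White bench centrifuge, fixed: 245 mm deep (x), 215 mm wide (y), 132 mm high to its rim. Origin on the bench under the rotor's axis; x points from the front panel back to the lid hinge, z up. Its round bowl is 150 mm across, 85 mm deep.
- drive_flange (a point): Centre of the drive flange's top face, 53 mm over the bench, under the rotor. A spindle 11 mm thick, 32 mm long stands on it, and three round-topped pins 7 mm thick, 6 mm high, 120 degrees apart on a 24 mm radius; their direction is hidden and differs each time. Delicate: 30 N on the pins harms them. About 0.35 N m turns this shaft: pressed with over 15 N the rotor drags the pins round with it.
- rotor: Loose aluminium rotor, 106 mm across, 43 mm high, 0.3 to 0.5 kg, with a black knob on top. Origin at the centre of its underside, z up. Bore with 1 mm play on the spindle; underneath three slots 10 mm wide, 120 degrees apart on a 24 mm radius, one along its +x axis. Underside 59 mm over the bench on the pins, 53 mm when home.
- rotor_knob (a point): Pinch height on the rotor's axis: 11 mm below the top of the black knob (30 mm across, 34 mm high), 23 mm above the rotor's top face; 125 mm over the bench riding on the pins, 119 mm when home. Turned either way, within 120 degrees the slots meet the pins: the drag dips and the rotor can sink 6 mm (play about 3.5 degrees each way). Turned on from there, it stiffens to 0.35 N m.
- lid (a joint): Angle of the centrifuge's lid: 0 shut, growing as it opens up and back (1.6 to 1.8 at the start, about upright). Its stiff hinge holds it at any angle; 0.5 N m turns it. Flat panel 200 x 200 mm, 12 mm thick, with a clear round port; shut, its top face is level, 144 mm over the bench. It does not shut over a rotor that is not home.
- lid_hinge (a point): Middle of the lid's hinge line, at the lid's lower (inner) face: 112 mm behind the rotor's axis, 132.5 mm over the bench; the hinge line runs along the centrifuge's y axis.
- lid_edge (a point): Middle of the lid's free edge, on its outer face: 200 mm from the hinge. The outer face looks away from the rotor when the lid stands open and up when it is shut.
- tube_rack: White tube rack on the bench, 90 x 160 x 47 mm, loose; leave it alone.
- slide_box: Grey and white slide box, 99 x 86 x 34 mm, loose; leave it alone.
- petri_dishes: Two stacked petri dishes, 94 mm across, 33 mm high, loose; leave them alone.
- wash_bottle: White wash bottle with a bent spout, 64 mm across, 160 mm high, loose; leave it alone.
- beaker: Glass beaker, 68 mm across, 90 mm high, loose; leave it alone.
- counter_ring: Flat aluminium ring, 72 mm across, 18 mm high, loose; leave it alone.
- pencil: Pencil, 160 mm long, 8 mm thick, loose; leave it alone.
Things that resemble listed ones, but are neither listed nor needed, are in the scene too. Leave any yellow look-alike of the rotor alone.

How it is judged:
By the outcome, as a careful person would: the job done as asked, in the order asked, and still so for the second after the job is handed in, with the robot touching nothing.
It also fails if it takes over 72 s, if anything falls off the work surface, if the arm or the gripper's body presses on something with over 40 N, if the wrist force passes 120 N, or if a joint passes its speed limit or range.

## Working session

There is one attempt and no reset: what is moved stays moved. The work goes in short steps, Python scripts to look and compute and a shell command to move; the robot and the scene stay as the last step left them, time stands still between calls to the robot, and variables do not carry over. Pictures are saved under pics/ and viewed, and the job is handed in when it is done.

```bash
ls -la; mkdir -p pics
cat > h.py <<'E'
from cell import *
import numpy as np, cv2
from scipy.spatial.transform import Rotation as R
def snap(name,fn,crop=None,scale=1):
    im=get_image(name); c=im["color"][:,:,::-1].copy()
    cv2.imwrite('pics/'+fn+'_raw.png',c)
    np.savez('pics/'+fn+'.npz',vfov=im["vfov"],cx=im["cx"],cy=im["cy"],T=np.array(im["camera_from_world"]))
    if crop: c=c[crop[1]:crop[3],crop[0]:crop[2]]
    if scale!=1: c=cv2.resize(c,None,fx=scale,fy=scale,interpolation=cv2.INTER_CUBIC)
    cv2.imwrite('pics/'+fn+'.png',c); return im
def cal(fn):
    d=np.load('pics/'+fn+'.npz'); f=192/np.tan(np.radians(float(d['vfov']))/2)
    return f,float(d['cx']),float(d['cy']),d['T']
def proj(fn,P):
    f,cx,cy,T=cal(fn); p=T[:3,:3]@np.array(P,float)+T[:3,3]; return [round(cx+f*p[0]/p[2],1),round(cy+f*p[1]/p[2],1)]
def ray(fn,u,v):
    f,cx,cy,T=cal(fn); d=T[:3,:3].T@np.array([(u-cx)/f,(v-cy)/f,1]); return -T[:3,:3].T@T[:3,3],d
def atz(fn,u,v,z):
    o,d=ray(fn,u,v); return (o+d*(z-o[2])/d[2]).round(1)
def crop(fn,x0,y0,x1,y1,s,out):
    c=cv2.imread('pics/'+fn+'_raw.png')[y0:y1,x0:x1]; cv2.imwrite('pics/'+out+'.png',cv2.resize(c,None,fx=s,fy=s,interpolation=cv2.INTER_CUBIC))
E
python3 - <<'E'
from h import *
for n in ["scene","side","wrist"]:
    im=snap(n,n+'0'); print(n,im["color"].shape,im["vfov"],im["cx"],im["cy"],np.round(im["camera_from_world"],3).tolist())
s=read_state(); print({k:np.round(v,3).tolist() for k,v in s.items()})
E
```

```text
total 12
drwxr-xr-x  3 agent agent 4096 Dec  6 07:23 .
drwxr-xr-x 23 root  root  4096 Dec  6 07:23 ..
drwxr-xr-x  2 agent agent 4096 Dec  6 07:23 pics
scene (384, 512, 3) 44.65639782969971 264.4387141352994 187.94327176750414 [[0.92, -0.391, -0.02, -447.55], [-0.273, -0.605, -0.748, 229.318], [0.28, 0.693, -0.664, 1551.105], [0.0, 0.0, 0.0, 1.0]]
side (384, 512, 3) 42.586474083547785 257.3284854664112 186.96609711114283 [[-0.81, -0.586, -0.0, 394.538], [-0.453, 0.626, -0.635, 294.579], [0.372, -0.514, -0.773, 1236.6], [0.0, 0.0, 0.0, 1.0]]
wrist (384, 512, 3) 66.73476292360311 251.0501921001213 194.65692229883518 [[0.318, -0.948, -0.002, -648.552], [-0.901, -0.303, 0.311, -37.82], [-0.295, -0.097, -0.951, 379.374], [0.0, 0.0, 0.0, 1.0]]
{'clock': 0.15, 'qpos': [1.18, 0.629, 0.038, 1.518, -0.027, 0.996, -0.02], 'qd': [-0.0, -0.002, 0.001, -0.003, 0.0, 0.0, -0.002], 'tau': [0.002, -56.379, 1.228, -19.365, 0.011, 0.007, -0.0], 'eef_pos': [207.303, -615.578, 241.595], 'tool_rot': [-1.571, 0.001, -1.246], 'force': [0.609, -0.096, -0.023], 'torque': [-0.017, 0.019, -0.006], 'width': 85.34}
```

View pics/scene0.png

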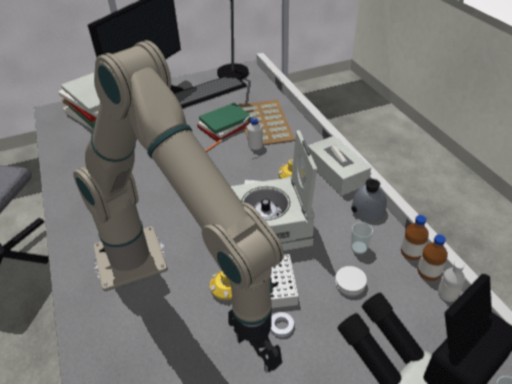

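View pics/side0.png

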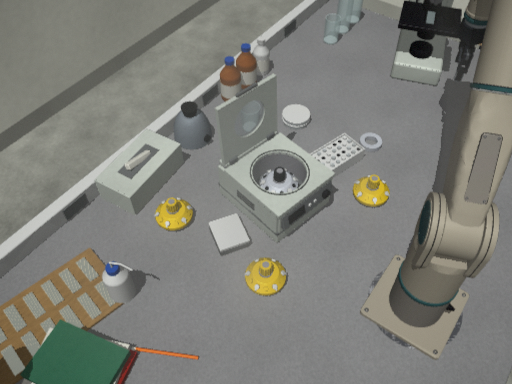

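View pics/wrist0.png

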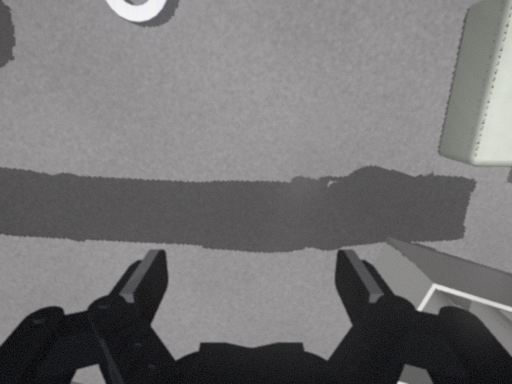

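The scene picture shows the open centrifuge at about (270,210) with its black knob at (266,206). The side picture shows it at (278,178), with the lid upright at (250,118).

Possible rotors in the side picture are the black-knobbed one in the bowl (279,175) and yellow look-alikes at (173,212), (266,276) and (371,190). I choose the one in the bowl and will check it in a close crop.

Run:
```python
from h import *
crop('side0',200,70,350,245,4,'side0c')
crop('scene0',215,125,335,255,5,'scene0c')
```

```text
(no output)
```

View pics/side0c.png

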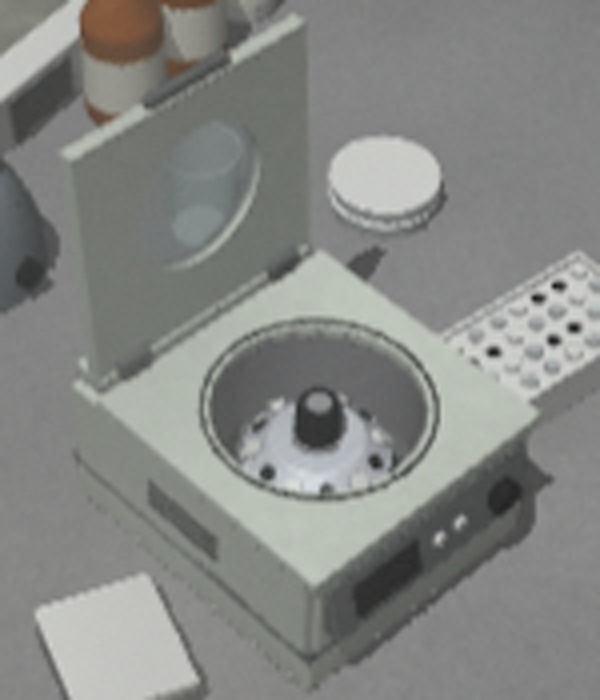

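View pics/scene0c.png

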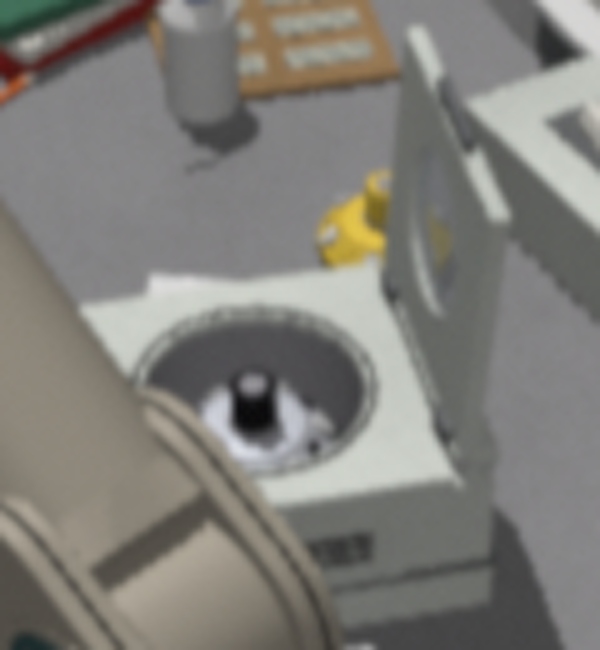

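The bowl rotor is silver with a black knob, and its knob top is at side (280.2,170.5) and scene (265.8,201.8). So it is the right one.

Run:
```python
from h import *
print('knob',atz('side0',280.2,170.5,136),atz('scene0',265.8,201.8,136))
print('bowl',atz('side0',279.8,172,132),atz('scene0',266.2,202.6,132))
c={k:atz('side0',*p,132)[:2] for k,p in dict(fr=(334.2,172.5),fl=(278.7,215),bl=(219.5,166),br=(279.5,133)).items()}
print(c)
for a,b in (('fr','br'),('fl','bl'),('fr','fl'),('br','bl')):
    d=c[b]-c[a]; print(a,b,np.hypot(*d).round(1),np.degrees(np.arctan2(d[1],d[0])).round(1))
# lid free edge corners inner/outer
for p in [(62,155),(302,18),(85,380),(318,255)]: print(ray('side0',p[0]/4+200,p[1]/4+70))
s=read_state(); print(R.from_euler('xyz',s['tool_rot']).as_matrix().round(3))
```

```text
knob [461.2 -70.7 136. ] [463.  -73.3 136. ]
bowl [460.9 -68.5 132. ] [464.3 -73.4 132. ]
{'fr': array([ 340. , -153.7]), 'fl': array([381.7,  52.9]), 'bl': array([607.7,  10.5]), 'br': array([ 546.6, -192.9])}
fr br 210.3 -10.7
fl bl 229.9 -10.6
fr fl 210.8 78.6
br bl 212.4 73.3
(array([  -7.38038373,  682.4226071 , 1142.74296921]), array([ 0.5129756 , -0.56371836, -0.67193474]))
(array([  -7.38038373,  682.4226071 , 1142.74296921]), array([ 0.44576463, -0.67864681, -0.62786422]))
(array([  -7.38038373,  682.4226071 , 1142.74296921]), array([ 0.45183062, -0.49904797, -0.74441395]))
(array([  -7.38038373,  682.4226071 , 1142.74296921]), array([ 0.38474122, -0.60808039, -0.704207  ]))
[[ 0.319 -0.     0.948]
 [-0.948  0.001  0.319]
 [-0.001 -1.    -0.   ]]
```

```bash
cat >> h.py <<'E'
def delta(target,yaw=None,roll=None):
    s=read_state(); M=R.from_euler('xyz',s['tool_rot']).as_matrix()
    d=M.T@(np.array(target,float)-s['eef_pos']); print('shift xyz',d.round(1),'force',np.round(s['force'],1),'pos',np.round(s['eef_pos'],1),'rot',np.round(s['tool_rot'],3),'q',np.round(s['qpos'],2))
    if yaw is not None: print('rotvec',R.from_matrix(M.T@R.from_euler('xyz',[-np.pi/2,0,yaw]).as_matrix()).as_rotvec().round(3))
E
python3 - <<'E'
from h import *
delta([462,-72,250],-0.17)
E
python3 -m jog '[{"x":-36,"y":-2,"z":35},{"x":-72,"y":-4,"z":70},{"x":-108,"y":-6,"z":105},{"x":-144,"y":-8,"z":140},{"x":-180,"y":-8,"z":173}]'
```

```text
shift xyz [-433.9   -7.8  414.8] force [ 0.6 -0.1 -0. ] pos [ 207.3 -615.6  241.6] rot [-1.571e+00  1.000e-03 -1.246e+00] q [ 1.18  0.63  0.04  1.52 -0.03  1.   -0.02]
rotvec [-1.000e-03 -1.076e+00 -1.000e-03]$[0]: bad value
```

```bash
python3 -m jog '[{"x":-36,"y":-2,"z":35,"ax":0,"ay":0,"az":0,"grip":85},{"x":-72,"y":-4,"z":70,"ax":0,"ay":0,"az":0,"grip":85},{"x":-108,"y":-6,"z":105,"ax":0,"ay":0,"az":0,"grip":85},{"x":-144,"y":-8,"z":140,"ax":0,"ay":0,"az":0,"grip":85},{"x":-180,"y":-8,"z":173,"ax":0,"ay":0,"az":0,"grip":85}]'
python3 - <<'E'
from h import *
delta([462,-72,250],-0.17)
E
```

```text
clock: 0.65
eef_pos: [314.7, -388.4, 250.5]
tool_rot: [-1.57, -0.0, -1.246]
force: [0.9, -0.6, 0.4]
width: 85.0
shift xyz [-252.9    0.5  240.5] force [ 0.9 -0.6  0.4] pos [ 314.7 -388.4  250.5] rot [-1.57  -0.    -1.246] q [ 0.81  0.4   0.03  1.92 -0.01  0.82 -0.4 ]
rotvec [-0.000e+00 -1.076e+00  1.000e-03]
```

```bash
python3 -m jog '[{"x":-36,"y":0,"z":34,"ax":0,"ay":-0.14,"az":0,"grip":85},{"x":-72,"y":0,"z":69,"ax":0,"ay":-0.28,"az":0,"grip":85},{"x":-108,"y":0,"z":103,"ax":0,"ay":-0.42,"az":0,"grip":85},{"x":-144,"y":0,"z":137,"ax":0,"ay":-0.56,"az":0,"grip":85},{"x":-180,"y":0,"z":172,"ax":0,"ay":-0.7,"az":0,"grip":85}]'
python3 - <<'E'
from h import *
delta([462,-72,250],-0.17)
E
```

```text
clock: 1.15
eef_pos: [419.8, -163.2, 250.5]
tool_rot: [-1.571, -0.0, -0.541]
force: [0.5, -0.1, 0.2]
width: 85.4
shift xyz [-10.7   0.4  99.9] force [ 0.5 -0.1  0.2] pos [ 419.8 -163.2  250.5] rot [-1.571 -0.    -0.541] q [ 0.47  0.34 -0.21  2.03  0.1   0.78 -0.34]
rotvec [ 0.    -0.371  0.   ]
```

```bash
python3 -m jog '[{"x":-3,"y":0,"z":28,"ax":0,"ay":-0.12,"az":0,"grip":85},{"x":-6,"y":0,"z":56,"ax":0,"ay":-0.24,"az":0,"grip":85},{"x":-9,"y":0,"z":80,"ax":0,"ay":-0.37,"az":0,"grip":85},{"x":-11,"y":0,"z":100,"ax":0,"ay":-0.37,"az":0,"grip":85},{"x":-11,"y":0,"z":100,"ax":0,"ay":-0.37,"az":0,"grip":85}]'
python3 - <<'E'
from h import *
delta([462,-72,250],-0.17)
snap('wrist','w1',None,1.5); snap('side','s1',(180,40,380,250),3)
E
```

```text
clock: 1.65
eef_pos: [463.1, -70.9, 250.4]
tool_rot: [-1.569, -0.001, -0.171]
force: [-1.2, -0.5, 0.3]
width: 85.0
shift xyz [-0.9  0.4 -1.2] force [-1.2 -0.5  0.3] pos [463.1 -70.9 250.4] rot [-1.569e+00 -1.000e-03 -1.710e-01] q [ 0.33  0.37 -0.32  1.99  0.16  0.8  -0.25]
rotvec [-0.002 -0.001  0.001]
```

View pics/w1.png

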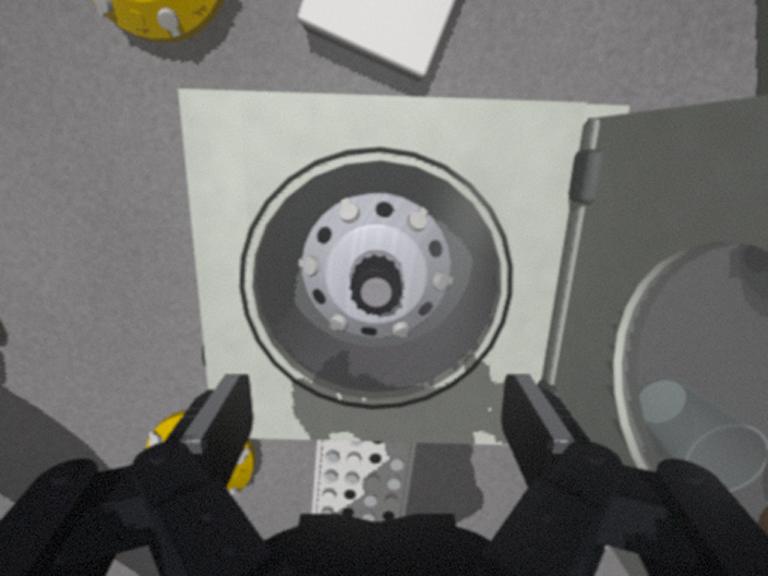

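View pics/s1.png

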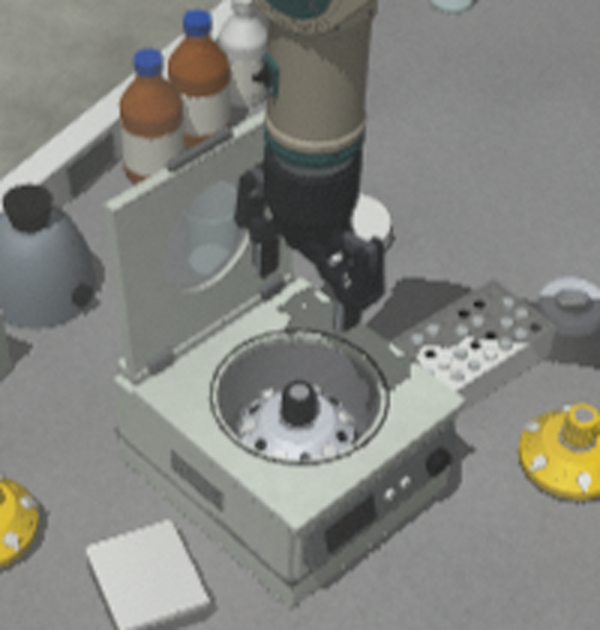

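Run:
```python
from h import *
print(atz('w1',250.7,194.7,136),atz('w1',250.7,185.3,132)); o,_=ray('w1',250,190);print(o)
crop('w1',190,95,320,275,4,'w1c')
# side view prediction
for P in ([462,-72,136],[461,-71,132]): print(proj('s1',P),proj('scene0',P),proj('w1',P))
```

```text
[463.9 -70.  136. ] [465.2 -62.7 132. ]
[477.59624765   8.25231714 380.31658636]
[np.float64(280.2), np.float64(170.1)] [np.float64(265.4), np.float64(201.6)] [np.float64(249.0), np.float64(197.2)]
[np.float64(280.3), np.float64(171.4)] [np.float64(265.0), np.float64(202.4)] [np.float64(247.7), np.float64(194.9)]
```

View pics/w1c.png

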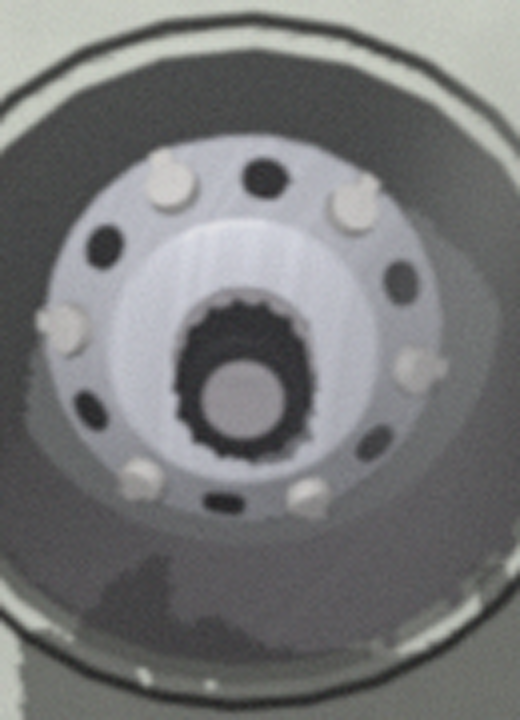

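```bash
python3 -m jog '[{"x":0,"y":15,"z":0,"ax":0,"ay":0,"az":0,"grip":60},{"x":0,"y":35,"z":0,"ax":0,"ay":0,"az":0,"grip":60},{"x":0,"y":55,"z":0,"ax":0,"ay":0,"az":0,"grip":60},{"x":0,"y":75,"z":0,"ax":0,"ay":0,"az":0,"grip":60},{"x":0,"y":85,"z":0,"ax":0,"ay":0,"az":0,"grip":60}]'
python3 - <<'E'
from h import *
print(atz('w1',250.7,98.9,132),atz('w1',250.7,271.2,132),atz('w1',161,186,132),atz('w1',340.7,186,132))
snap('wrist','w2',None,1.5); snap('side','s2',(200,70,350,245),4)
delta([462.7,-71.3,120],-0.17)
E
```

```text
clock: 2.25
eef_pos: [460.5, -75.3, 163.9]
tool_rot: [-1.572, 0.003, -0.178]
force: [-1.1, -1.0, 0.2]
width: 60.0
[477.7   9.  132. ] [ 450.1 -148.9  132. ] [386.7 -49.6 132. ] [543.8 -77.  132. ]
shift xyz [ 1.5 44.3  3.8] force [ 0.4 -0.9 -0.4] pos [460.7 -74.8 164.3] rot [-1.572  0.003 -0.178] q [ 0.29  0.51 -0.27  2.09  0.24  0.58 -0.32]
rotvec [ 0.001 -0.008 -0.003]
```

View pics/w2.png

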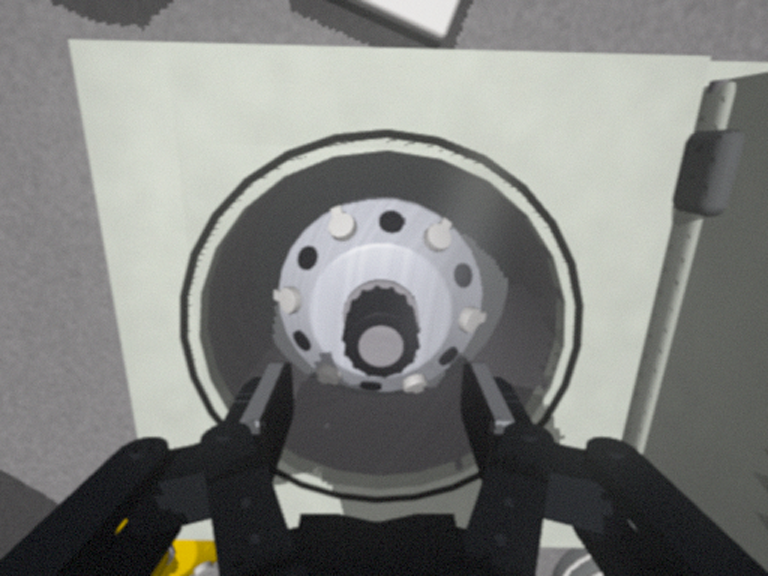

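View pics/s2.png

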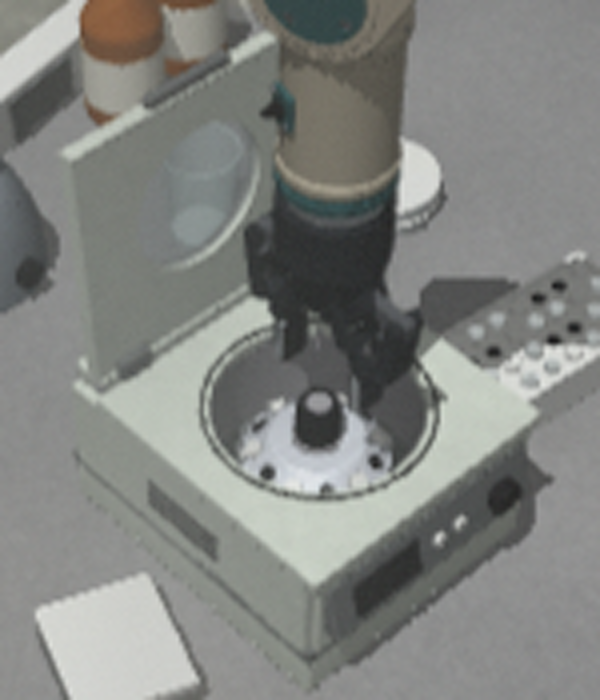

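```bash
python3 - <<'E'
from h import *
print(atz('w2',254,230.7,136))
E
python3 -m jog '[{"x":0,"y":0,"z":0,"ax":0,"ay":0,"az":0,"grip":55},{"x":0,"y":0,"z":0,"ax":0,"ay":0,"az":0,"grip":55}]'
python3 - <<'E'
from h import *
delta([463,-71.5,120],-0.17)
snap('wrist','w3',(180,150,340,330),4)
E
```

```text
[464.1 -69.2 136. ]
clock: 2.55
eef_pos: [462.6, -74.1, 166.2]
tool_rot: [-1.571, -0.002, -0.176]
force: [0.8, -0.4, 0.3]
width: 54.8
shift xyz [-0.1 46.2  2.6] force [ 0.8 -0.4  0.3] pos [462.6 -74.1 166.2] rot [-1.571 -0.002 -0.176] q [ 0.29  0.5  -0.27  2.08  0.24  0.58 -0.32]
rotvec [ 0.    -0.006  0.002]
```

View pics/w3.png

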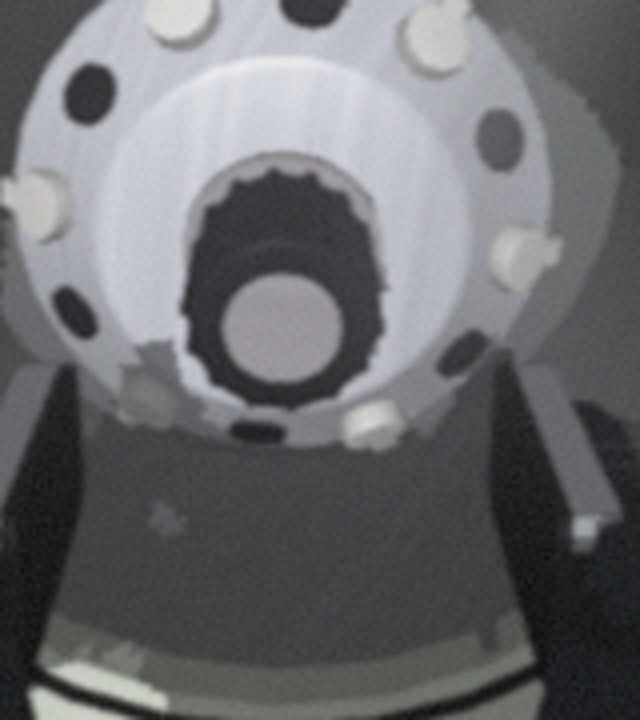

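Run:
```python
from h import *
k=atz('w3',250.75,232,136);print(k, proj('w3',read_state()['eef_pos']))
delta([k[0],k[1],120])
```

```text
[464.1 -69.5 136. ] [np.float64(249.4), np.float64(266.1)]
shift xyz [ 0.6 46.2  4.7] force [-0.1  0.4  0.7] pos [462.6 -74.  166.2] rot [-1.571 -0.002 -0.176] q [ 0.29  0.5  -0.27  2.08  0.24  0.58 -0.32]
```

```bash
python3 -m jog '[{"x":0.4,"y":12,"z":3.6,"ax":0,"ay":0,"az":0,"grip":55},{"x":0.4,"y":24,"z":3.6,"ax":0,"ay":0,"az":0,"grip":55},{"x":0.4,"y":36,"z":3.6,"ax":0,"ay":0,"az":0,"grip":55},{"x":0.4,"y":44,"z":3.6,"ax":0,"ay":0,"az":0,"grip":55},{"x":0.4,"y":46,"z":3.6,"ax":0,"ay":0,"az":0,"grip":55}]'
python3 -m jog '[{"x":0,"y":0,"z":0,"ax":0,"ay":0,"az":0,"grip":45},{"x":0,"y":0,"z":0,"ax":0,"ay":0,"az":0,"grip":38}]'
python3 - <<'E'
from h import *
delta([463.3,-70.5,120],-0.17)
snap('wrist','w4',(150,150,350,350),3.5); snap('side','s4',(220,110,350,215),5)
E
```

```text
clock: 3.1
eef_pos: [462.9, -70.3, 119.0]
tool_rot: [-1.571, 0.0, -0.176]
force: [0.7, 0.7, -0.4]
width: 55.1
clock: 3.3
eef_pos: [463.4, -70.4, 119.8]
tool_rot: [-1.571, -0.001, -0.176]
force: [-0.1, 0.1, 0.0]
width: 38.1
shift xyz [-0.1 -0.2 -0.2] force [-0.1  0.1  0. ] pos [463.4 -70.4 119.8] rot [-1.571e+00 -1.000e-03 -1.760e-01] q [ 0.25  0.58 -0.23  2.12  0.28  0.46 -0.37]
rotvec [-0.    -0.006  0.001]
```

View pics/w4.png

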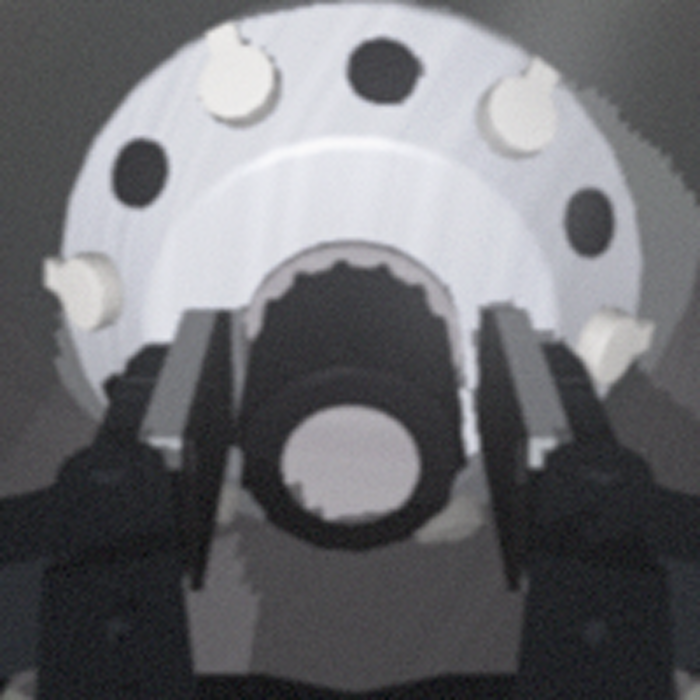

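View pics/s4.png

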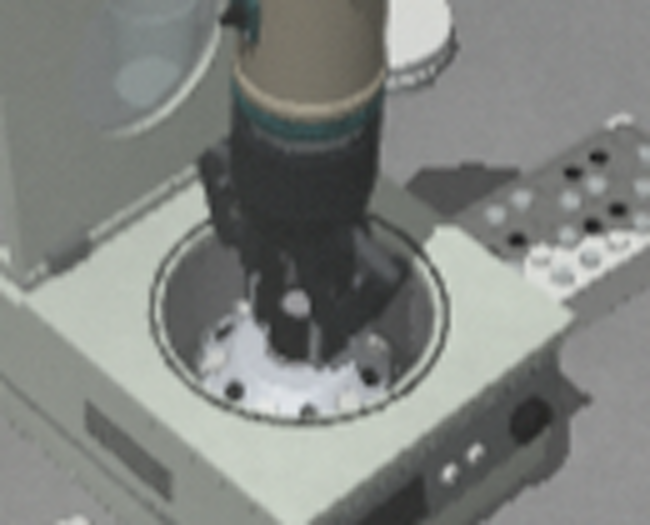

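The wrist picture shows the knob centred between the pads: knob top at (350,460) in the crop, pad faces at about 235 and 485. The tips clear the rotor, so I close now.

```bash
python3 -m jog '[{"x":0,"y":0,"z":0,"ax":0,"ay":0,"az":0,"grip":31},{"x":0,"y":0,"z":0,"ax":0,"ay":0,"az":0,"grip":26},{"x":0,"y":0,"z":0,"ax":0,"ay":0,"az":0,"grip":26}]'
python3 - <<'E'
from h import *
s=read_state(); print(np.round(s['force'],2),np.round(s['torque'],3),np.round(s['eef_pos'],2),s['width'])
E
```

```text
clock: 3.7
eef_pos: [463.2, -70.3, 119.8]
tool_rot: [-1.571, -0.001, -0.176]
force: [-0.7, 1.3, 5.8]
width: 28.2
[-0.74  1.27  5.84] [ 0.052  0.237 -0.024] [463.19 -70.34 119.78] 28.212270957434022
```

```bash
cat > st.py <<'E'
from h import *
for i in range(2):
    s=read_state(); print('F',np.round(s['force'],1),'T',np.round(s['torque'],3),'pos',np.round(s['eef_pos'],1),'yaw',round(s['tool_rot'][2],3),'w',round(s['width'],1),'q7',round(s['qpos'][6],2),s['clock'])
    break
E
python3 -m jog '[{"x":0,"y":0,"z":0,"ax":0,"ay":-0.04,"az":0,"grip":26},{"x":0,"y":0,"z":0,"ax":0,"ay":-0.08,"az":0,"grip":26}]'; python3 st.py
```

```text
clock: 3.9
eef_pos: [463.5, -70.6, 119.8]
tool_rot: [-1.571, -0.001, -0.095]
force: [-0.2, -0.6, 5.9]
width: 28.7
F [-0.2 -0.6  5.9] T [-0.201  0.036 -0.143] pos [463.5 -70.6 119.8] yaw -0.095 w 28.7 q7 -0.32 3.9
```

```bash
python3 -m jog '[{"x":0,"y":0.5,"z":0,"ax":0,"ay":-0.04,"az":0,"grip":26},{"x":0,"y":0.5,"z":0,"ax":0,"ay":-0.08,"az":0,"grip":26}]'; python3 st.py; python3 -m jog '[{"x":0,"y":0,"z":0,"ax":0,"ay":-0.04,"az":0,"grip":26},{"x":0,"y":0,"z":0,"ax":0,"ay":-0.08,"az":0,"grip":26}]'; python3 st.py
```

```text
clock: 4.1
eef_pos: [463.8, -70.6, 119.7]
tool_rot: [-1.571, -0.002, -0.015]
force: [-0.8, -0.7, 9.8]
width: 28.2
F [-0.8 -0.7  9.8] T [-0.003  0.208 -0.179] pos [463.8 -70.6 119.7] yaw -0.015 w 28.2 q7 -0.26 4.1
clock: 4.3
eef_pos: [463.8, -70.5, 119.7]
tool_rot: [-1.571, -0.002, 0.065]
force: [-1.1, -0.3, 10.1]
width: 28.1
F [-1.1 -0.3 10.1] T [-0.049  0.267 -0.255] pos [463.8 -70.5 119.7] yaw 0.065 w 28.1 q7 -0.21 4.3
```

```bash
python3 -m jog '[{"x":0,"y":-0.7,"z":0,"ax":0,"ay":-0.03,"az":0,"grip":26},{"x":0,"y":-0.7,"z":0,"ax":0,"ay":-0.08,"az":0,"grip":26}]'; python3 st.py; python3 -m jog '[{"x":0,"y":0,"z":0,"ax":0,"ay":-0.04,"az":0,"grip":26},{"x":0,"y":0,"z":0,"ax":0,"ay":-0.08,"az":0,"grip":26}]'; python3 st.py
```

```text
clock: 4.5
eef_pos: [463.6, -70.5, 119.8]
tool_rot: [-1.571, -0.001, 0.146]
force: [0.5, -1.6, 4.4]
width: 28.4
F [ 0.5 -1.6  4.4] T [-0.178 -0.12  -0.131] pos [463.6 -70.5 119.8] yaw 0.146 w 28.4 q7 -0.15 4.5
clock: 4.7
eef_pos: [463.6, -70.4, 119.8]
tool_rot: [-1.571, -0.001, 0.226]
force: [0.6, -0.0, 4.8]
width: 28.4
F [ 0.6 -0.   4.8] T [-0.158 -0.154 -0.125] pos [463.6 -70.4 119.8] yaw 0.226 w 28.4 q7 -0.1 4.7
```

```bash
python3 -m jog '[{"x":0,"y":0,"z":0,"ax":0,"ay":-0.04,"az":0,"grip":26},{"x":0,"y":0,"z":0,"ax":0,"ay":-0.08,"az":0,"grip":26}]'; python3 st.py; python3 -m jog '[{"x":0,"y":0,"z":0,"ax":0,"ay":-0.04,"az":0,"grip":26},{"x":0,"y":0,"z":0,"ax":0,"ay":-0.08,"az":0,"grip":26}]'; python3 st.py;python3 -m jog '[{"x":0,"y":0,"z":0,"ax":0,"ay":-0.04,"az":0,"grip":26},{"x":0,"y":0,"z":0,"ax":0,"ay":-0.08,"az":0,"grip":26}]'; python3 st.py
```

```text
clock: 4.9
eef_pos: [463.6, -70.3, 119.8]
tool_rot: [-1.571, -0.001, 0.307]
force: [0.6, -0.5, 5.7]
width: 28.6
F [ 0.6 -0.5  5.7] T [-0.11  -0.185 -0.059] pos [463.6 -70.3 119.8] yaw 0.307 w 28.6 q7 -0.04 4.9
clock: 5.1
eef_pos: [463.6, -70.3, 119.8]
tool_rot: [-1.571, -0.001, 0.387]
force: [0.5, -1.0, 4.9]
width: 27.9
F [ 0.5 -1.   4.9] T [-0.11  -0.183 -0.141] pos [463.6 -70.3 119.8] yaw 0.387 w 27.9 q7 0.02 5.1
clock: 5.3
eef_pos: [463.5, -70.1, 119.6]
tool_rot: [-1.571, -0.001, 0.467]
force: [0.5, 0.5, 3.2]
width: 28.5
F [0.5 0.5 3.2] T [ 0.078 -0.286 -0.07 ] pos [463.5 -70.1 119.6] yaw 0.467 w 28.5 q7 0.07 5.3
```

```bash
python3 -m jog '[{"x":0,"y":0,"z":0,"ax":0,"ay":-0.03,"az":0,"grip":26}]'; python3 st.py; python3 -m jog '[{"x":0,"y":0,"z":0,"ax":0,"ay":-0.03,"az":0,"grip":26}]'; python3 st.py
```

```text
clock: 5.4
eef_pos: [463.4, -70.0, 119.5]
tool_rot: [-1.571, -0.001, 0.497]
force: [1.6, 0.3, 0.9]
width: 28.1
F [1.6 0.3 0.9] T [ 0.2   -0.328 -0.038] pos [463.4 -70.  119.5] yaw 0.497 w 28.1 q7 0.09 5.4
clock: 5.5
eef_pos: [463.1, -69.9, 119.3]
tool_rot: [-1.57, -0.0, 0.527]
force: [0.6, 1.2, -0.6]
width: 28.1
F [ 0.6  1.2 -0.6] T [ 0.165 -0.206  0.019] pos [463.1 -69.9 119.3] yaw 0.527 w 28.1 q7 0.11 5.5
```

```bash
python3 -m jog '[{"x":0,"y":0.5,"z":0,"ax":0,"ay":-0.03,"az":0,"grip":26}]'; python3 st.py; python3 -m jog '[{"x":0,"y":0.5,"z":0,"ax":0,"ay":-0.03,"az":0,"grip":26}]'; python3 st.py
```

```text
clock: 5.6
eef_pos: [462.1, -70.1, 118.6]
tool_rot: [-1.57, 0.002, 0.557]
force: [-0.3, 0.2, -0.8]
width: 28.1
F [-0.3  0.2 -0.8] T [0.081 0.076 0.014] pos [462.1 -70.1 118.6] yaw 0.557 w 28.1 q7 0.13 5.6
clock: 5.7
eef_pos: [462.1, -70.4, 118.0]
tool_rot: [-1.57, 0.002, 0.587]
force: [1.2, -0.4, -4.0]
width: 28.4
F [ 1.2 -0.4 -4. ] T [-0.034 -0.163 -0.004] pos [462.1 -70.4 118. ] yaw 0.587 w 28.4 q7 0.15 5.7
```

```bash
python3 -m jog '[{"x":0,"y":0.5,"z":0,"ax":0,"ay":-0.02,"az":0,"grip":26},{"x":0,"y":1.2,"z":0,"ax":0,"ay":-0.02,"az":0,"grip":26}]'; python3 st.py; python3 -m jog '[{"x":0,"y":0.7,"z":0,"ax":0,"ay":0,"az":0,"grip":26},{"x":0,"y":1.2,"z":0,"ax":0,"ay":0,"az":0,"grip":26}]'; python3 st.py
```

```text
clock: 5.9
eef_pos: [462.4, -70.4, 116.9]
tool_rot: [-1.57, 0.001, 0.605]
force: [0.3, -0.4, -4.0]
width: 28.3
F [ 0.3 -0.4 -4. ] T [ 0.032 -0.105  0.022] pos [462.4 -70.4 116.9] yaw 0.605 w 28.3 q7 0.17 5.9
clock: 6.1
eef_pos: [462.6, -70.3, 115.9]
tool_rot: [-1.57, 0.001, 0.604]
force: [-1.1, -0.1, -4.0]
width: 28.0
F [-1.1 -0.1 -4. ] T [0.081 0.018 0.093] pos [462.6 -70.3 115.9] yaw 0.604 w 28.0 q7 0.16 6.1
```

```bash
python3 -m jog '[{"x":0,"y":0.5,"z":0,"ax":0,"ay":0,"az":0,"grip":26},{"x":0,"y":1,"z":0,"ax":0,"ay":0,"az":0,"grip":26}]'; python3 st.py; python3 -m jog '[{"x":0,"y":0.4,"z":0,"ax":0,"ay":0,"az":0,"grip":26},{"x":0,"y":0.8,"z":0,"ax":0,"ay":0,"az":0,"grip":26}]'; python3 st.py;  python3 -m jog '[{"x":0,"y":0.3,"z":0,"ax":0,"ay":0,"az":0,"grip":26},{"x":0,"y":0.5,"z":0,"ax":0,"ay":0,"az":0,"grip":26}]'; python3 st.py
```

```text
clock: 6.3
eef_pos: [462.7, -70.3, 115.1]
tool_rot: [-1.571, 0.001, 0.604]
force: [-1.0, 0.1, -3.2]
width: 28.0
F [-1.   0.1 -3.2] T [ 0.026  0.148 -0.004] pos [462.7 -70.3 115.1] yaw 0.604 w 28.0 q7 0.16 6.3
clock: 6.5
eef_pos: [462.7, -70.3, 114.4]
tool_rot: [-1.571, 0.001, 0.604]
force: [-2.5, 0.6, 2.6]
width: 28.1
F [-2.5  0.6  2.6] T [0.112 0.513 0.097] pos [462.7 -70.3 114.4] yaw 0.604 w 28.1 q7 0.16 6.5
clock: 6.7
eef_pos: [462.7, -70.3, 114.3]
tool_rot: [-1.571, 0.001, 0.604]
force: [-4.1, 0.5, 7.3]
width: 28.2
F [-4.1  0.5  7.3] T [0.079 0.752 0.078] pos [462.7 -70.3 114.3] yaw 0.604 w 28.2 q7 0.16 6.7
```

```bash
python3 -m jog '[{"x":0,"y":-0.7,"z":0,"ax":0,"ay":0,"az":0,"grip":26},{"x":0,"y":-0.7,"z":0,"ax":0,"ay":0,"az":0,"grip":36},{"x":0,"y":-0.7,"z":0,"ax":0,"ay":0,"az":0,"grip":40}]'; python3 st.py
python3 - <<'E'
from h import *
snap('wrist','w5',(150,150,350,350),3.5); snap('side','s5',(220,110,350,215),5)
E
```

```text
clock: 7.0
eef_pos: [464.0, -70.3, 114.7]
tool_rot: [-1.572, -0.002, 0.604]
force: [-0.1, -0.5, 0.5]
width: 39.7
F [-0.1 -0.5  0.5] T [-0.009 -0.045  0.011] pos [464.  -70.3 114.7] yaw 0.604 w 39.7 q7 0.16 7.0
```

View pics/w5.png

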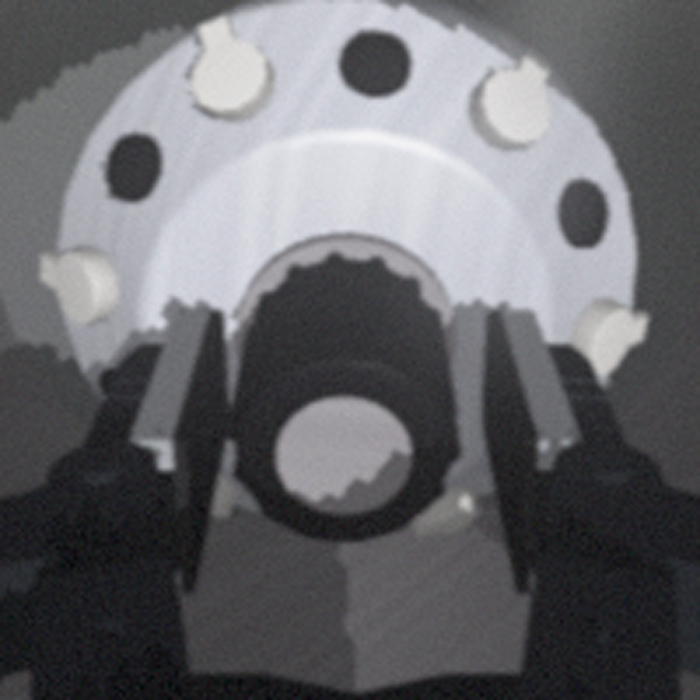

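View pics/s5.png

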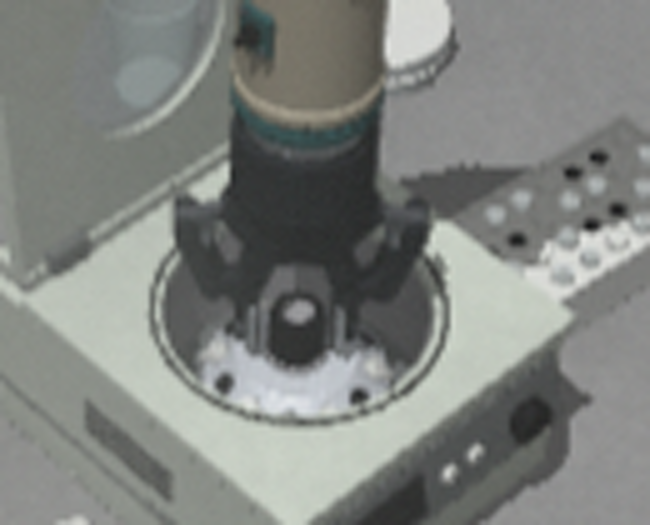

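```bash
python3 -m jog '[{"x":-1.2,"y":0,"z":0.5,"ax":0,"ay":0,"az":0,"grip":38},{"x":-1.2,"y":0,"z":0.5,"ax":0,"ay":0,"az":0,"grip":38}]'; python3 -m jog '[{"x":0,"y":0,"z":0,"ax":0,"ay":0,"az":0,"grip":31},{"x":0,"y":0,"z":0,"ax":0,"ay":0,"az":0,"grip":26},{"x":0,"y":0,"z":0,"ax":0,"ay":0,"az":0,"grip":26}]'; python3 st.py
```

```text
clock: 7.3
eef_pos: [461.7, -70.6, 114.6]
tool_rot: [-1.571, -0.0, 0.604]
force: [0.6, 0.5, -0.6]
width: 38.1
clock: 7.6
eef_pos: [462.1, -70.4, 114.8]
tool_rot: [-1.571, -0.001, 0.604]
force: [0.1, 1.2, 3.1]
width: 28.0
F [0.1 1.2 3.1] T [ 0.113  0.075 -0.01 ] pos [462.1 -70.4 114.8] yaw 0.604 w 28.0 q7 0.16 7.6
```

```bash
python3 -m jog '[{"x":0,"y":0.4,"z":0,"ax":0,"ay":0,"az":0,"grip":26},{"x":0,"y":0.4,"z":0,"ax":0,"ay":0,"az":0,"grip":26}]'; python3 st.py; python3 -m jog '[{"x":0,"y":0,"z":0,"ax":0,"ay":-0.03,"az":0,"grip":26}]'; python3 st.py; python3 -m jog '[{"x":0,"y":0,"z":0,"ax":0,"ay":-0.03,"az":0,"grip":26}]'; python3 st.py
```

```text
clock: 7.8
eef_pos: [462.1, -70.4, 114.7]
tool_rot: [-1.572, -0.001, 0.604]
force: [-0.8, 1.4, 9.1]
width: 28.5
F [-0.8  1.4  9.1] T [ 0.074  0.366 -0.055] pos [462.1 -70.4 114.7] yaw 0.604 w 28.5 q7 0.16 7.8
clock: 7.9
eef_pos: [462.1, -70.4, 114.7]
tool_rot: [-1.572, -0.001, 0.634]
force: [-0.3, 0.7, 7.8]
width: 27.8
F [-0.3  0.7  7.8] T [ 0.034  0.32  -0.132] pos [462.1 -70.4 114.7] yaw 0.634 w 27.8 q7 0.18 7.9
clock: 8.0
eef_pos: [462.1, -70.5, 114.7]
tool_rot: [-1.572, -0.0, 0.665]
force: [-2.2, 0.4, 8.8]
width: 28.3
F [-2.2  0.4  8.8] T [ 0.063  0.346 -0.184] pos [462.1 -70.5 114.7] yaw 0.665 w 28.3 q7 0.2 8.0
```

```bash
python3 -m jog '[{"x":0,"y":0,"z":0,"ax":0,"ay":-0.03,"az":0,"grip":26}]'; python3 st.py;  python3 -m jog '[{"x":0,"y":0,"z":0,"ax":0,"ay":0.06,"az":0,"grip":26}]'; python3 st.py; python3 -m jog '[{"x":0,"y":0,"z":0,"ax":0,"ay":0.05,"az":0,"grip":26}]'; python3 st.py
```

```text
clock: 8.1
eef_pos: [462.1, -70.5, 114.7]
tool_rot: [-1.572, -0.0, 0.695]
force: [-1.2, 1.1, 8.3]
width: 27.7
F [-1.2  1.1  8.3] T [ 0.005  0.303 -0.132] pos [462.1 -70.5 114.7] yaw 0.695 w 27.7 q7 0.22 8.1
clock: 8.2
eef_pos: [462.3, -70.7, 114.8]
tool_rot: [-1.572, -0.001, 0.634]
force: [0.0, -0.6, 6.8]
width: 28.2
F [ 0.  -0.6  6.8] T [-0.212  0.219  0.111] pos [462.3 -70.7 114.8] yaw 0.634 w 28.2 q7 0.18 8.2
clock: 8.3
eef_pos: [462.2, -70.6, 114.7]
tool_rot: [-1.572, -0.001, 0.583]
force: [0.1, 0.3, 8.7]
width: 28.2
F [0.1 0.3 8.7] T [-0.036  0.319  0.353] pos [462.2 -70.6 114.7] yaw 0.583 w 28.2 q7 0.14 8.3
```

```bash
python3 -m jog '[{"x":0,"y":0,"z":0,"ax":0,"ay":-0.055,"az":0,"grip":26},{"x":0,"y":0.1,"z":0,"ax":0,"ay":-0.055,"az":0,"grip":26}]'; python3 st.py; python3 -m jog '[{"x":0,"y":-0.4,"z":0,"ax":0,"ay":0,"az":0,"grip":40},{"x":0,"y":-0.4,"z":0,"ax":0,"ay":0,"az":0,"grip":44},{"x":0,"y":-0.4,"z":0,"ax":0,"ay":0,"az":0,"grip":44}]'; python3 st.py
```

```text
clock: 8.5
eef_pos: [462.2, -70.5, 114.7]
tool_rot: [-1.572, -0.001, 0.64]
force: [-1.0, 0.5, 10.9]
width: 28.4
F [-1.   0.5 10.9] T [0.026 0.393 0.083] pos [462.2 -70.5 114.7] yaw 0.64 w 28.4 q7 0.19 8.5
clock: 8.8
eef_pos: [461.5, -70.6, 114.2]
tool_rot: [-1.571, 0.0, 0.639]
force: [-0.0, 0.9, 0.1]
width: 44.2
F [-0.   0.9  0.1] T [0.02 0.02 0.01] pos [461.5 -70.6 114.2] yaw 0.639 w 44.2 q7 0.19 8.8
```

```bash
python3 -m jog '[{"x":0,"y":-10,"z":0,"ax":0,"ay":0,"az":0,"grip":44},{"x":0,"y":-30,"z":0,"ax":0,"ay":0,"az":0,"grip":44},{"x":0,"y":-45,"z":0,"ax":0,"ay":0,"az":0,"grip":20},{"x":0,"y":-45,"z":0,"ax":0,"ay":0,"az":0,"grip":0},{"x":0,"y":-45,"z":0,"ax":0,"ay":0,"az":0,"grip":0}]'; python3 st.py
python3 - <<'E'
from h import *
snap('wrist','w6',(150,100,350,300),3.5); snap('side','s6',(220,110,350,215),5)
for z in (130,133,136): print(z,proj('s6',[462.5,-71,z]))
E
```

```text
clock: 9.3
eef_pos: [461.8, -70.8, 159.6]
tool_rot: [-1.571, -0.0, 0.639]
force: [0.5, -0.6, -0.3]
width: 1.3
F [ 0.5 -0.6 -0.3] T [-0.061  0.012 -0.002] pos [461.8 -70.8 159.6] yaw 0.639 w 1.3 q7 0.25 9.3
130 [np.float64(279.8), np.float64(171.7)]
133 [np.float64(279.8), np.float64(170.9)]
136 [np.float64(279.9), np.float64(170.2)]
```

View pics/w6.png

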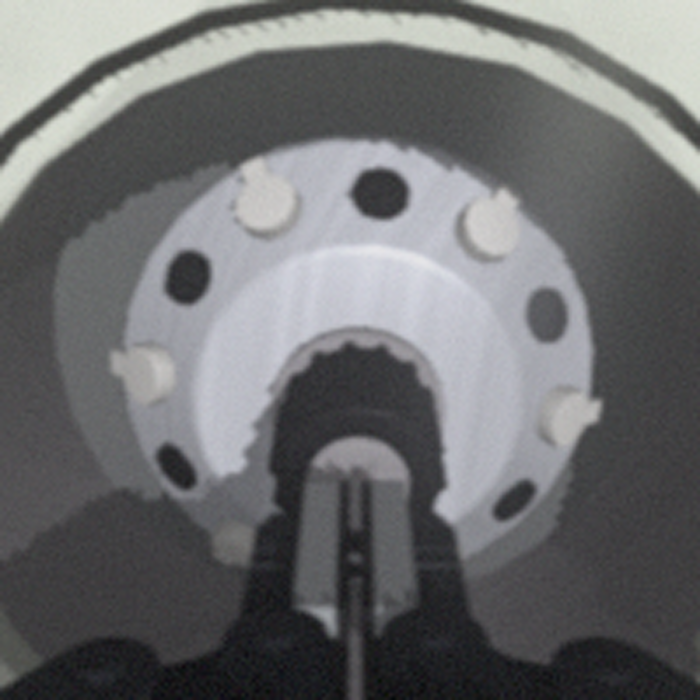

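View pics/s6.png

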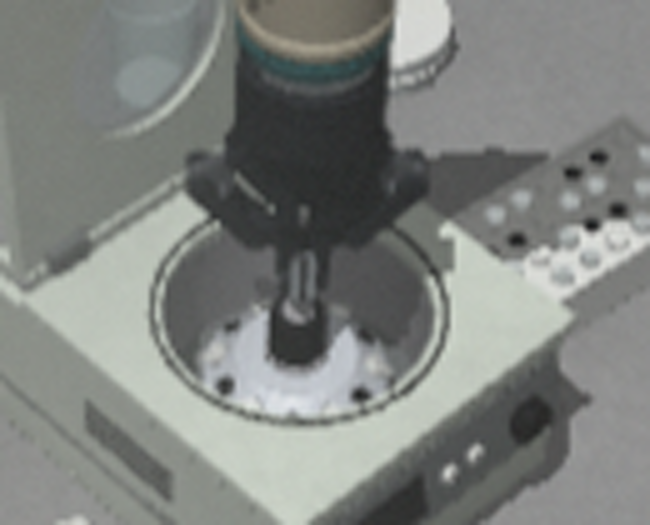

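```bash
python3 -m jog '[{"x":0,"y":5,"z":0,"ax":0,"ay":0,"az":0,"grip":0},{"x":0,"y":10,"z":0,"ax":0,"ay":0,"az":0,"grip":0},{"x":0,"y":14,"z":0,"ax":0,"ay":0,"az":0,"grip":0},{"x":0,"y":16,"z":0,"ax":0,"ay":0,"az":0,"grip":0},{"x":0,"y":16,"z":0,"ax":0,"ay":0,"az":0,"grip":0}]'; python3 st.py; python3 -m jog '[{"x":0,"y":1,"z":0,"ax":0,"ay":0,"az":0,"grip":0},{"x":0,"y":1,"z":0,"ax":0,"ay":0,"az":0,"grip":0}]'; python3 st.py
```

```text
clock: 9.9
eef_pos: [461.4, -70.5, 142.9]
tool_rot: [-1.57, 0.001, 0.639]
force: [-0.9, -0.6, 0.2]
width: -0.4
F [-0.9 -0.6  0.2] T [-0.006  0.026  0.009] pos [461.4 -70.5 142.9] yaw 0.639 w -0.4 q7 0.23 9.9
clock: 10.1
eef_pos: [461.8, -70.6, 142.4]
tool_rot: [-1.571, -0.0, 0.639]
force: [0.9, 1.1, 0.9]
width: 0.1
F [0.9 1.1 0.9] T [-0.034 -0.021  0.019] pos [461.8 -70.6 142.4] yaw 0.639 w 0.1 q7 0.23 10.1
```

```bash
python3 -m jog '[{"x":0,"y":0.6,"z":0,"ax":0,"ay":0,"az":0,"grip":0},{"x":0,"y":0.6,"z":0,"ax":0,"ay":0,"az":0,"grip":0}]'; python3 st.py;  python3 -m jog '[{"x":0,"y":0.5,"z":0,"ax":0,"ay":0,"az":0,"grip":0},{"x":0,"y":0.5,"z":0,"ax":0,"ay":0,"az":0,"grip":0}]'; python3 st.py
```

```text
clock: 10.3
eef_pos: [461.8, -70.6, 141.9]
tool_rot: [-1.571, -0.0, 0.639]
force: [-0.4, 0.3, 0.6]
width: -0.0
F [-0.4  0.3  0.6] T [0.001 0.043 0.015] pos [461.8 -70.6 141.9] yaw 0.639 w -0.0 q7 0.23 10.3
clock: 10.5
eef_pos: [461.7, -70.5, 141.3]
tool_rot: [-1.571, -0.0, 0.639]
force: [-0.3, -0.5, 0.1]
width: 0.2
F [-0.3 -0.5  0.1] T [-0.046  0.005 -0.03 ] pos [461.7 -70.5 141.3] yaw 0.639 w 0.2 q7 0.23 10.5
```

```bash
python3 -m jog '[{"x":0,"y":0.5,"z":0,"ax":0,"ay":0,"az":0,"grip":0},{"x":0,"y":0.5,"z":0,"ax":0,"ay":0,"az":0,"grip":0}]'; python3 st.py;  python3 -m jog '[{"x":0,"y":0.4,"z":0,"ax":0,"ay":0,"az":0,"grip":0},{"x":0,"y":0.4,"z":0,"ax":0,"ay":0,"az":0,"grip":0}]'; python3 st.py
```

```text
clock: 10.7
eef_pos: [461.8, -70.6, 141.1]
tool_rot: [-1.571, -0.0, 0.639]
force: [-0.2, -0.3, 4.2]
width: -0.0
F [-0.2 -0.3  4.2] T [-0.051  0.176  0.02 ] pos [461.8 -70.6 141.1] yaw 0.639 w -0.0 q7 0.22 10.7
clock: 10.9
eef_pos: [461.8, -70.6, 141.0]
tool_rot: [-1.572, -0.0, 0.639]
force: [-2.2, 0.5, 9.1]
width: -0.3
F [-2.2  0.5  9.1] T [0.014 0.425 0.014] pos [461.8 -70.6 141. ] yaw 0.639 w -0.3 q7 0.22 10.9
```

The knob top was felt at TCP 141.1, which is 130.1 mm over the bench. The home height is 130, so the rotor is home. Next I retreat and measure the lid.

```bash
python3 -m jog '[{"x":0,"y":-45,"z":0,"ax":0,"ay":0.1,"az":0,"grip":0},{"x":0,"y":-90,"z":0,"ax":0,"ay":0.2,"az":0,"grip":0},{"x":0,"y":-135,"z":0,"ax":0,"ay":0.3,"az":0,"grip":0},{"x":0,"y":-180,"z":0,"ax":0,"ay":0.4,"az":0,"grip":0},{"x":0,"y":-220,"z":0,"ax":0,"ay":0.5,"az":0,"grip":0}]'; python3 st.py
python3 - <<'E'
from h import *
snap('side','s7',(200,60,350,235),4); snap('scene','c7',(225,110,345,250),4)
C=np.array([462.3,-70.7,0])
for yaw in (-0.18,-0.2):
  u=np.array([np.cos(yaw),np.sin(yaw),0]);v=np.array([-u[1],u[0],0]);z=np.array([0,0,1.])
  H=C+112*u+132.5*z
  print('yaw',yaw,'H',H.round(1))
  for th in (1.6,1.7,1.8):
    d=-np.cos(th)*u+np.sin(th)*z; n=np.sin(th)*u+np.cos(th)*z
    print(th,'side +v in/out',proj('s7',H+100*v+200*d),proj('s7',H+100*v+200*d+12*n),'-v',proj('s7',H-100*v+200*d),proj('s7',H-100*v+200*d+12*n),'scene +v',proj('c7',H+100*v+200*d),proj('c7',H+100*v+200*d+12*n),'-v',proj('c7',H-100*v+200*d),proj('c7',H-100*v+200*d+12*n))
  print('hinge +-',proj('s7',H+100*v),proj('s7',H-100*v),proj('c7',H+100*v),proj('c7',H-100*v))
E
```

```text
clock: 11.4
eef_pos: [461.7, -70.4, 362.8]
tool_rot: [-1.571, -0.002, 0.135]
force: [0.9, -1.0, -0.5]
width: -0.2
F [ 0.9 -1.  -0.5] T [-0.038 -0.08  -0.037] pos [461.7 -70.4 362.8] yaw 0.135 w -0.2 q7 0.06 11.4
yaw -0.18 H [572.5 -90.8 132.5]
1.6 side +v in/out [np.float64(219.3), np.float64(112.1)] [np.float64(216.1), np.float64(109.8)] -v [np.float64(277.2), np.float64(76.2)] [np.float64(273.9), np.float64(74.2)] scene +v [np.float64(293.1), np.float64(130.1)] [np.float64(296.7), np.float64(129.7)] -v [np.float64(311.3), np.float64(168.3)] [np.float64(315.3), np.float64(167.7)]
1.7 side +v in/out [np.float64(214.0), np.float64(108.6)] [np.float64(210.9), np.float64(106.7)] -v [np.float64(271.8), np.float64(73.3)] [np.float64(268.6), np.float64(71.7)] scene +v [np.float64(299.0), np.float64(129.6)] [np.float64(302.6), np.float64(129.5)] -v [np.float64(317.9), np.float64(167.7)] [np.float64(321.8), np.float64(167.4)]
1.8 side +v in/out [np.float64(208.9), np.float64(105.9)] [np.float64(206.0), np.float64(104.4)] -v [np.float64(266.5), np.float64(71.0)] [np.float64(263.5), np.float64
[... 868 characters left out ...]
9.9), np.float64(71.6)] scene +v [np.float64(299.9), np.float64(130.0)] [np.float64(303.4), np.float64(129.9)] -v [np.float64(317.5), np.float64(168.3)] [np.float64(321.4), np.float64(168.2)]
1.8 side +v in/out [np.float64(209.4), np.float64(104.9)] [np.float64(206.5), np.float64(103.4)] -v [np.float64(267.9), np.float64(70.8)] [np.float64(264.9), np.float64(69.7)] scene +v [np.float64(305.7), np.float64(130.1)] [np.float64(309.2), np.float64(130.4)] -v [np.float64(323.9), np.float64(168.3)] [np.float64(327.7), np.float64(168.5)]
hinge +- [np.float64(225.2), np.float64(167.2)] [np.float64(277.5), np.float64(132.5)] [np.float64(291.0), np.float64(178.1)] [np.float64(306.2), np.float64(217.9)]
```

View pics/s7.png

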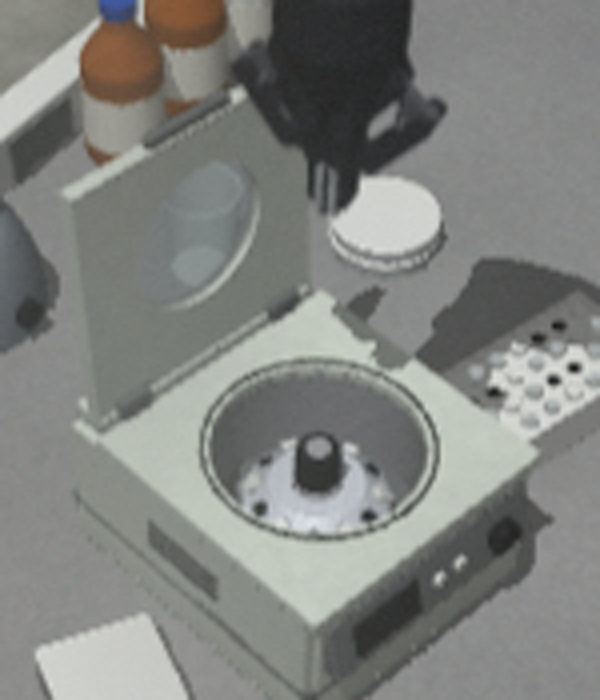

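View pics/c7.png

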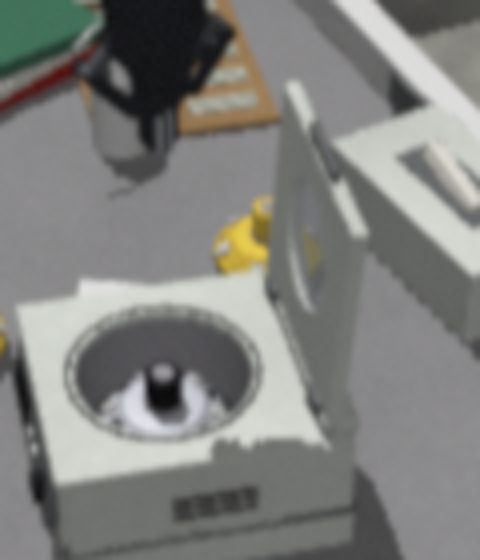

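Fitting the lid's corners gives an opening of about 1.64 rad and a yaw of about -0.2, with the hinge near (572,-93,132.5). The rotor's knob is visibly lower in the bowl. The plan is to go over the lid with closed fingers and turn so the jaw axis runs along the lid. Then I follow the arc with the fingertip on the outer face.

```bash
cat >> h.py <<'E'
C0=np.array([462.3,-70.7,0]); LY=-0.195
u=np.array([np.cos(LY),np.sin(LY),0]);v=np.array([-u[1],u[0],0]);zz=np.array([0,0,1.])
H0=C0+112*u+132.5*zz
def lidtcp(th,r=155): return H0+r*(-np.cos(th)*u+np.sin(th)*zz)+12*(np.sin(th)*u+np.cos(th)*zz)+11*u+11*zz
YT=LY+np.pi/2
E
python3 - <<'E'
from h import *
for t in (1.85,1.64,1.2,0.8,0.4,0.2,0): print(t,lidtcp(t).round(1), np.hypot(*lidtcp(t)[:2]).round())
delta([lidtcp(1.85)[0],lidtcp(1.85)[1],378],YT)
E
```

```text
1.85 [ 636.2 -105.   289.2] 645.0
1.64 [605.2 -98.9 297.3] 613.0
1.2 [538.8 -85.8 292.3] 546.0
0.8 [485.5 -75.3 263.1] 491.0
0.4 [447.5 -67.8 214.9] 453.0
0.2 [436.3 -65.6 186.1] 441.0
0 [430.9 -64.5 155.5] 436.0
shift xyz [165.2 -10.6 -57.8] force [ 1.  -0.2 -1.1] pos [464.7 -70.4 365.5] rot [-1.574 -0.01   0.137] q [ 0.51  0.26 -0.54  1.81  0.15  1.1   0.06]
rotvec [ 0.01  -1.239  0.007]
```

```bash
python3 -m jog '[{"x":0,"y":-14,"z":0,"ax":0,"ay":-0.14,"az":0,"grip":0},{"x":15,"y":-14,"z":-5,"ax":0,"ay":-0.28,"az":0,"grip":0},{"x":45,"y":-14,"z":-16,"ax":0,"ay":-0.42,"az":0,"grip":0},{"x":80,"y":-14,"z":-28,"ax":0,"ay":-0.56,"az":0,"grip":0},{"x":115,"y":-14,"z":-40,"ax":0,"ay":-0.7,"az":0,"grip":0}]'
python3 - <<'E'
from h import *
delta([lidtcp(1.85)[0],lidtcp(1.85)[1],378],YT)
E
```

```text
clock: 12.0
eef_pos: [581.9, -94.8, 373.4]
tool_rot: [-1.57, 0.001, 0.845]
force: [0.7, -1.0, 0.5]
width: -0.1
shift xyz [ 28.4  -4.7 -47.4] force [ 0.7 -1.   0.5] pos [581.9 -94.8 373.4] rot [-1.57e+00  1.00e-03  8.45e-01] q [ 0.52  0.49 -0.65  1.49  0.3   1.27  0.68]
rotvec [-0.001 -0.531 -0.001]
```

```bash
python3 -m jog '[{"x":8,"y":-5,"z":-14,"ax":0,"ay":-0.14,"az":0,"grip":0},{"x":18,"y":-5,"z":-30,"ax":0,"ay":-0.28,"az":0,"grip":0},{"x":28,"y":-5,"z":-47,"ax":0,"ay":-0.42,"az":0,"grip":0},{"x":28,"y":-5,"z":-47,"ax":0,"ay":-0.53,"az":0,"grip":0},{"x":28,"y":-5,"z":-47,"ax":0,"ay":-0.53,"az":0,"grip":0}]'
python3 - <<'E'
from h import *
delta(lidtcp(1.85),YT)
snap('side','s8',(180,30,350,210),4); snap('scene','c8',(235,70,365,210),4);snap('wrist','w8')
E
```

```text
clock: 12.5
eef_pos: [634.8, -104.8, 377.4]
tool_rot: [-1.568, -0.001, 1.37]
force: [-0.2, 0.5, -1.0]
width: -0.0
shift xyz [-0.  88.2 -1.7] force [-0.2  0.5 -1. ] pos [ 634.8 -104.8  377.4] rot [-1.568e+00 -1.000e-03  1.370e+00] q [ 0.53  0.6  -0.76  1.32  0.41  1.38  1.15]
rotvec [-0.003 -0.006  0.001]
```

View pics/s8.png

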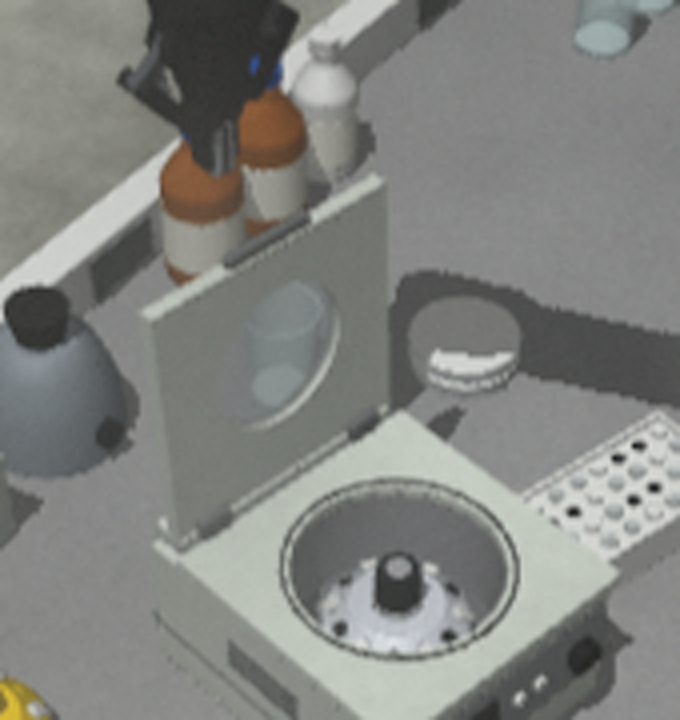

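View pics/c8.png

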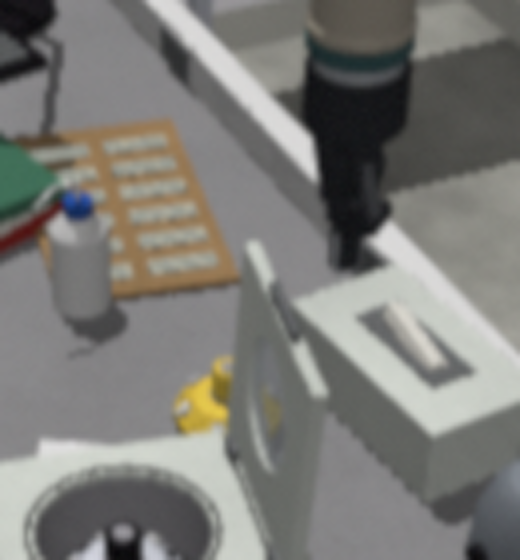

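View pics/w8.png

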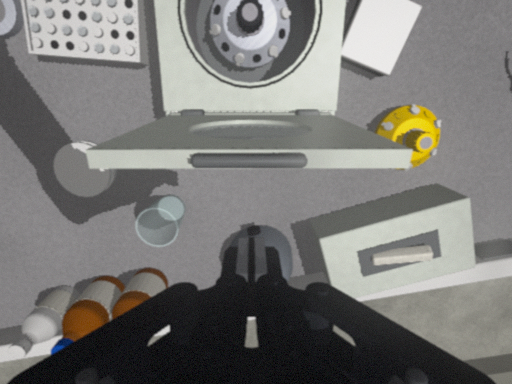

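Run:
```python
from h import *
b=atz('s8',195,140,0);print('flask base',b)
for z in (60,100,140,180): print(z,proj('s8',[b[0]+0,b[1],z]))
for th in (1.55,1.6,1.65,1.7):
    d=-np.cos(th)*u+np.sin(th)*zz; n=np.sin(th)*u+np.cos(th)*zz
    print(th,[proj('w8',H0+s*100*v+200*d+k*n) for s in(1,-1) for k in (0,12)])
```

```text
flask base [ 823.8 -119.2    0. ]
60 [np.float64(193.1), np.float64(126.6)]
100 [np.float64(191.8), np.float64(117.1)]
140 [np.float64(190.5), np.float64(107.3)]
180 [np.float64(189.0), np.float64(97.1)]
1.55 [[np.float64(419.5), np.float64(117.9)], [np.float64(416.3), np.float64(138.7)], [np.float64(77.9), np.float64(121.4)], [np.float64(81.6), np.float64(142.1)]]
1.6 [[np.float64(416.6), np.float64(135.3)], [np.float64(413.0), np.float64(155.2)], [np.float64(81.2), np.float64(138.7)], [np.float64(85.3), np.float64(158.4)]]
1.65 [[np.float64(413.4), np.float64(151.8)], [np.float64(409.5), np.float64(170.7)], [np.float64(84.8), np.float64(155.1)], [np.float64(89.2), np.float64(173.8)]]
1.7 [[np.float64(409.9), np.float64(167.5)], [np.float64(405.7), np.float64(185.2)], [np.float64(88.7), np.float64(170.6)], [np.float64(93.4), np.float64(188.2)]]
```

```bash
python3 -m jog '[{"x":0,"y":22,"z":0,"ax":0,"ay":0,"az":0,"grip":0},{"x":0,"y":44,"z":0,"ax":0,"ay":0,"az":0,"grip":0},{"x":0,"y":66,"z":0,"ax":0,"ay":0,"az":0,"grip":0},{"x":0,"y":84,"z":0,"ax":0,"ay":0,"az":0,"grip":0},{"x":0,"y":84,"z":0,"ax":0,"ay":0,"az":0,"grip":0}]'
python3 - <<'E'
from h import *
snap('wrist','w9')
for t in (1.64,1.55,1.45,1.35,1.25,1.15,1.05): delta(lidtcp(t))
E
```

```text
clock: 13.15
eef_pos: [632.9, -105.2, 293.0]
tool_rot: [-1.566, 0.001, 1.368]
force: [-0.3, 0.2, 0.5]
width: -0.2
shift xyz [ 0.1 -2.5 29.4] force [0.3 0.2 0.5] pos [ 634.  -105.   294.8] rot [-1.569e+00  1.000e-03  1.368e+00] q [ 0.53  0.66 -0.74  1.46  0.46  1.2   1.1 ]
shift xyz [ 0.  -3.9 43.3] force [0.3 0.2 0.5] pos [ 634.  -105.   294.8] rot [-1.569e+00  1.000e-03  1.368e+00] q [ 0.53  0.66 -0.74  1.46  0.46  1.2   1.1 ]
shift xyz [-0.1 -3.9 58.8] force [0.3 0.2 0.5] pos [ 634.  -105.   294.8] rot [-1.569e+00  1.000e-03  1.368e+00] q [ 0.53  0.66 -0.74  1.46  0.46  1.2   1.1 ]
shift xyz [-0.2 -2.5 74.3] force [0.3 0.2 0.5] pos [ 634.  -105.   294.8] rot [-1.569e+00  1.000e-03  1.368e+00] q [ 0.53  0.66 -0.74  1.46  0.46  1.2   1.1 ]
shift xyz [-0.3  0.6 89.6] force [0.3 0.2 0.5] pos [ 634.  -105.   294.8] rot [-1.569e+00  1.000e-03  1.368e+00] q [ 0.53  0.66 -0.74  1.46  0.46  1.2   1.1 ]
shift xyz [ -0.4   5.1 104.4] force [0.3 0.2 0.5] pos [ 634.  -105.   294.8] rot [-1.569e+00  1.000e-03  1.368e+00] q [ 0.53  0.66 -0.74  1.46  0.46  1.2   1.1 ]
shift xyz [ -0.5  11.1 118.8] force [0.3 0.2 0.5] pos [ 634.  -105.   294.8] rot [-1.569e+00  1.000e-03  1.368e+00] q [ 0.53  0.66 -0.74  1.46  0.46  1.2   1.1 ]
```

View pics/w9.png

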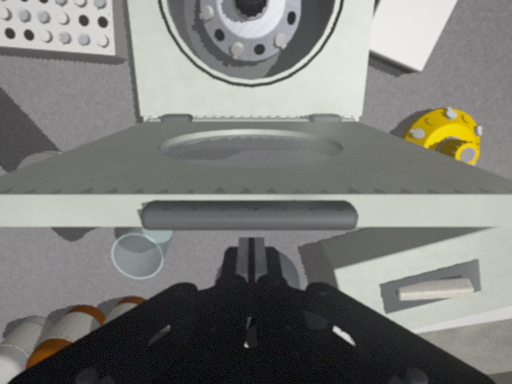

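```bash
python3 -m jog '[{"x":0,"y":-2,"z":10,"ax":0,"ay":0,"az":0,"grip":0},{"x":0,"y":-2,"z":18,"ax":0,"ay":0,"az":0,"grip":0},{"x":0,"y":-3,"z":26,"ax":0,"ay":0,"az":0,"grip":0},{"x":0,"y":-3,"z":32,"ax":0,"ay":0,"az":0,"grip":0},{"x":0,"y":-4,"z":38,"ax":0,"ay":0,"az":0,"grip":0}]'; python3 st.py
python3 - <<'E'
from h import *
snap('wrist','w10')
for t in (1.5,1.45,1.4,1.35,1.3,1.25): delta(lidtcp(t))
E
```

```text
clock: 13.7
eef_pos: [597.9, -97.1, 300.3]
tool_rot: [-1.573, -0.0, 1.369]
force: [3.0, -1.1, 0.0]
width: -0.1
F [ 3.  -1.1  0. ] T [ 0.057 -0.475 -0.017] pos [597.9 -97.1 300.3] yaw 1.369 w -0.1 q7 1.09 13.7
shift xyz [-0.4  1.3 13.1] force [1.  0.1 0.2] pos [596.8 -97.  300.3] rot [-1.572  0.     1.369] q [ 0.57  0.6  -0.76  1.56  0.43  1.16  1.09]
shift xyz [-0.4  1.4 20.8] force [1.  0.1 0.2] pos [596.8 -97.  300.3] rot [-1.572  0.     1.369] q [ 0.57  0.6  -0.76  1.56  0.43  1.16  1.09]
shift xyz [-0.5  1.9 28.6] force [1.  0.1 0.2] pos [596.8 -97.  300.3] rot [-1.572  0.     1.369] q [ 0.57  0.6  -0.76  1.56  0.43  1.16  1.09]
shift xyz [-0.5  2.9 36.3] force [1.  0.1 0.2] pos [596.8 -97.  300.3] rot [-1.572  0.     1.369] q [ 0.57  0.6  -0.76  1.56  0.43  1.16  1.09]
shift xyz [-0.6  4.2 44. ] force [1.  0.1 0.2] pos [596.8 -97.  300.3] rot [-1.572  0.     1.369] q [ 0.57  0.6  -0.76  1.56  0.43  1.16  1.09]
shift xyz [-0.6  5.8 51.6] force [1.  0.1 0.2] pos [596.8 -97.  300.3] rot [-1.572  0.     1.369] q [ 0.57  0.6  -0.76  1.56  0.43  1.16  1.09]
```

View pics/w10.png

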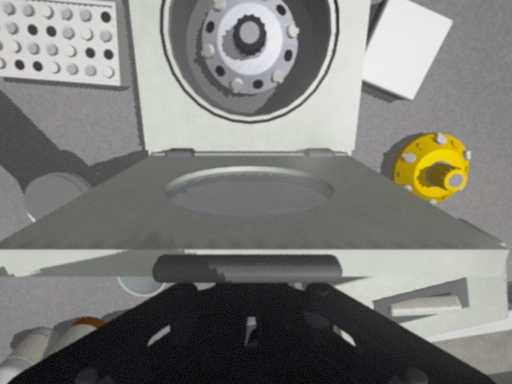

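```bash
python3 -m jog '[{"x":0,"y":1,"z":10,"ax":0,"ay":0,"az":0,"grip":0},{"x":0,"y":2,"z":21,"ax":0,"ay":0,"az":0,"grip":0},{"x":0,"y":3,"z":32,"ax":0,"ay":0,"az":0,"grip":0},{"x":0,"y":4,"z":42,"ax":0,"ay":0,"az":0,"grip":0},{"x":-0.5,"y":6,"z":52,"ax":0,"ay":0,"az":0,"grip":0}]'; python3 st.py
python3 - <<'E'
from h import *
snap('wrist','w11');snap('scene','c11',(215,70,345,240),4)
for t in (1.2,1.1,1.0,.95,.9): delta(lidtcp(t))
E
```

```text
clock: 14.25
eef_pos: [546.2, -86.8, 293.4]
tool_rot: [-1.572, -0.001, 1.369]
force: [2.8, 1.3, -0.9]
width: 0.1
F [ 2.8  1.3 -0.9] T [ 0.185 -0.789 -0.023] pos [546.2 -86.8 293.4] yaw 1.369 w 0.1 q7 1.07 14.25
shift xyz [-0.1  0.7  5.7] force [-0.2 -0.7  0.9] pos [544.5 -86.9 293. ] rot [-1.568e+00  1.000e-03  1.370e+00] q [ 0.61  0.53 -0.78  1.71  0.41  1.08  1.07]
shift xyz [-0.1  6.  20.4] force [-0.2 -0.7  0.9] pos [544.5 -86.9 293. ] rot [-1.568e+00  1.000e-03  1.370e+00] q [ 0.61  0.53 -0.78  1.71  0.41  1.08  1.07]
shift xyz [-0.2 12.7 34.4] force [-0.2 -0.7  0.9] pos [544.5 -86.9 293. ] rot [-1.568e+00  1.000e-03  1.370e+00] q [ 0.61  0.53 -0.78  1.71  0.41  1.08  1.07]
shift xyz [-0.3 16.6 41.1] force [-0.2 -0.7  0.9] pos [544.5 -86.9 293. ] rot [-1.568e+00  1.000e-03  1.370e+00] q [ 0.61  0.53 -0.78  1.71  0.41  1.08  1.07]
shift xyz [-0.3 20.8 47.7] force [-0.2 -0.7  0.9] pos [544.5 -86.9 293. ] rot [-1.568e+00  1.000e-03  1.370e+00] q [ 0.61  0.53 -0.78  1.71  0.41  1.08  1.07]
```

View pics/c11.png

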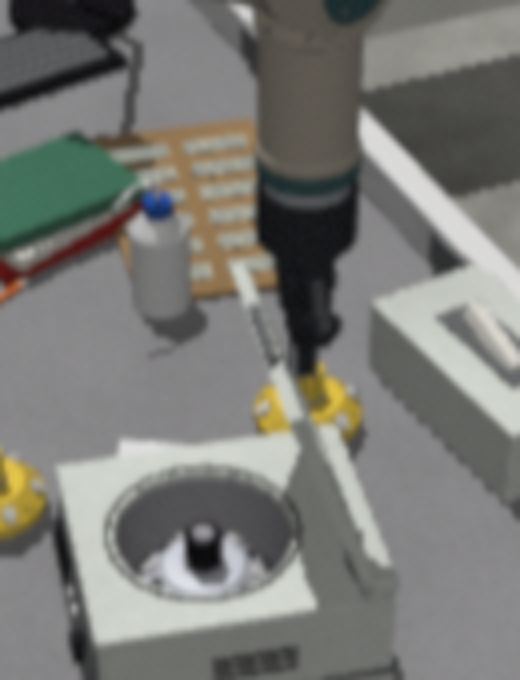

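The scene picture shows the lid tilting forward to about 1.2 rad, with the fingertip on its outer face near (300,370). I carry on along the arc.

```bash
python3 -m jog '[{"x":0,"y":3,"z":12,"ax":0,"ay":0,"az":0,"grip":0},{"x":0,"y":7,"z":22,"ax":0,"ay":0,"az":0,"grip":0},{"x":0,"y":11,"z":31,"ax":0,"ay":0,"az":0,"grip":0},{"x":0,"y":16,"z":40,"ax":0,"ay":0,"az":0,"grip":0},{"x":0,"y":21,"z":48,"ax":0,"ay":0,"az":0,"grip":0}]'; python3 st.py
python3 - <<'E'
from h import *
snap('scene','c12',(215,70,345,240),4)
for t in (0.84,0.76,0.68,.6,.52): delta(lidtcp(t))
E
```

```text
clock: 14.85
eef_pos: [498.7, -77.6, 272.2]
tool_rot: [-1.57, 0.0, 1.369]
force: [1.5, -1.6, 2.3]
width: 0.0
F [ 1.5 -1.6  2.3] T [-0.073 -0.181 -0.016] pos [498.7 -77.6 272.2] yaw 1.369 w 0.0 q7 1.04 14.85
shift xyz [-0.3  4.3  6.8] force [ 0.4  0.7 -0.9] pos [497.  -77.3 271.2] rot [-1.568e+00  1.000e-03  1.370e+00] q [ 0.64  0.48 -0.79  1.87  0.41  0.97  1.04]
shift xyz [-0.3 12.3 16.3] force [ 0.4  0.7 -0.9] pos [497.  -77.3 271.2] rot [-1.568e+00  1.000e-03  1.370e+00] q [ 0.64  0.48 -0.79  1.87  0.41  0.97  1.04]
shift xyz [-0.4 21.  25.2] force [ 0.4  0.7 -0.9] pos [497.  -77.3 271.2] rot [-1.568e+00  1.000e-03  1.370e+00] q [ 0.64  0.48 -0.79  1.87  0.41  0.97  1.04]
shift xyz [-0.4 30.4 33.3] force [ 0.4  0.7 -0.9] pos [497.  -77.3 271.2] rot [-1.568e+00  1.000e-03  1.370e+00] q [ 0.64  0.48 -0.79  1.87  0.41  0.97  1.04]
shift xyz [-0.4 40.4 40.7] force [ 0.4  0.7 -0.9] pos [497.  -77.3 271.2] rot [-1.568e+00  1.000e-03  1.370e+00] q [ 0.64  0.48 -0.79  1.87  0.41  0.97  1.04]
```

View pics/c12.png

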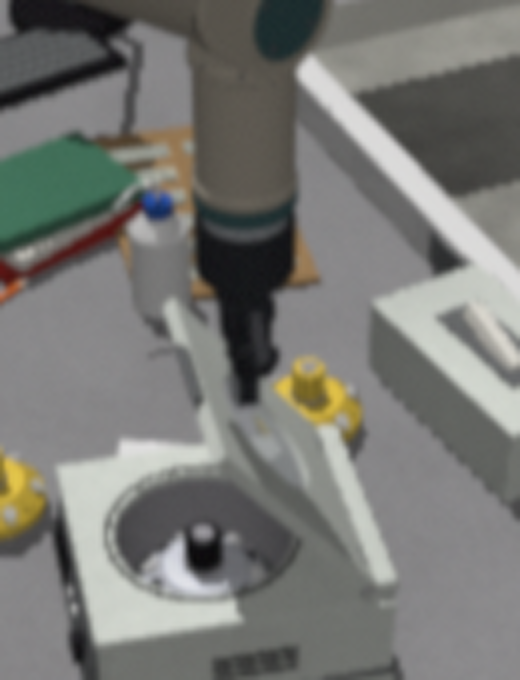

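```bash
python3 -m jog '[{"x":0,"y":5,"z":8,"ax":0,"ay":0,"az":0,"grip":0},{"x":0,"y":13,"z":17,"ax":0,"ay":0,"az":0,"grip":0},{"x":0,"y":21,"z":25,"ax":0,"ay":0,"az":0,"grip":0},{"x":0,"y":30,"z":33,"ax":0,"ay":0,"az":0,"grip":0},{"x":0,"y":40,"z":40,"ax":0,"ay":0,"az":0,"grip":0}]'; python3 st.py
python3 - <<'E'
from h import *
for t in (0.46,0.4,0.34,.28,.22,.16): delta(lidtcp(t))
E
```

```text
clock: 15.4
eef_pos: [459.2, -69.4, 231.8]
tool_rot: [-1.57, 0.0, 1.369]
force: [-1.2, 0.5, 2.2]
width: 0.1
F [-1.2  0.5  2.2] T [0.061 0.13  0.047] pos [459.2 -69.4 231.8] yaw 1.369 w 0.1 q7 0.98 15.4
shift xyz [-0.7  8.7  7.2] force [-1.2  0.5  2.2] pos [459.2 -69.4 231.8] rot [-1.57   0.     1.369] q [ 0.64  0.47 -0.77  2.01  0.44  0.83  0.98]
shift xyz [-0.7 16.9 11.8] force [-1.2  0.5  2.2] pos [459.2 -69.4 231.8] rot [-1.57   0.     1.369] q [ 0.64  0.47 -0.77  2.01  0.44  0.83  0.98]
shift xyz [-0.8 25.3 15.8] force [-1.2  0.5  2.2] pos [459.2 -69.4 231.8] rot [-1.57   0.     1.369] q [ 0.64  0.47 -0.77  2.01  0.44  0.83  0.98]
shift xyz [-0.8 34.  19.3] force [-1.2  0.5  2.2] pos [459.2 -69.4 231.8] rot [-1.57   0.     1.369] q [ 0.64  0.47 -0.77  2.01  0.44  0.83  0.98]
shift xyz [-0.8 42.8 22.3] force [-1.2  0.5  2.2] pos [459.2 -69.4 231.8] rot [-1.57   0.     1.369] q [ 0.64  0.47 -0.77  2.01  0.44  0.83  0.98]
shift xyz [-0.8 51.8 24.8] force [-1.2  0.5  2.2] pos [459.2 -69.4 231.8] rot [-1.57   0.     1.369] q [ 0.64  0.47 -0.77  2.01  0.44  0.83  0.98]
```

```bash
python3 -m jog '[{"x":0,"y":8,"z":7,"ax":0,"ay":0,"az":0,"grip":0},{"x":0,"y":16,"z":12,"ax":0,"ay":0,"az":0,"grip":0},{"x":0,"y":24,"z":16,"ax":0,"ay":0,"az":0,"grip":0},{"x":0,"y":32,"z":19,"ax":0,"ay":0,"az":0,"grip":0},{"x":0,"y":40,"z":22,"ax":0,"ay":0,"az":0,"grip":0}]'; python3 st.py
python3 - <<'E'
from h import *
snap('side','s13',(180,50,350,230),4)
for t in (.18,.14,.1,.07,.04,.02,0): delta(lidtcp(t))
E
```

```text
clock: 15.9
eef_pos: [438.2, -65.1, 191.7]
tool_rot: [-1.57, 0.0, 1.369]
force: [0.3, -0.2, 2.2]
width: 0.2
F [ 0.3 -0.2  2.2] T [ 0.012 -0.113 -0.008] pos [438.2 -65.1 191.7] yaw 1.369 w 0.2 q7 0.9 15.9
shift xyz [-0.6  7.7  1.5] force [-0.   0.  -0.4] pos [437.1 -65.1 190.7] rot [-1.568  0.     1.369] q [ 0.6   0.5  -0.72  2.11  0.51  0.71  0.9 ]
shift xyz [-0.6 13.7  3. ] force [-0.   0.  -0.4] pos [437.1 -65.1 190.7] rot [-1.568  0.     1.369] q [ 0.6   0.5  -0.72  2.11  0.51  0.71  0.9 ]
shift xyz [-0.7 19.8  4.2] force [-0.   0.  -0.4] pos [437.1 -65.1 190.7] rot [-1.568  0.     1.369] q [ 0.6   0.5  -0.72  2.11  0.51  0.71  0.9 ]
shift xyz [-0.7 24.4  4.9] force [-0.   0.  -0.4] pos [437.1 -65.1 190.7] rot [-1.568  0.     1.369] q [ 0.6   0.5  -0.72  2.11  0.51  0.71  0.9 ]
shift xyz [-0.7 29.   5.5] force [-0.   0.  -0.4] pos [437.1 -65.1 190.7] rot [-1.568  0.     1.369] q [ 0.6   0.5  -0.72  2.11  0.51  0.71  0.9 ]
shift xyz [-0.7 32.1  5.9] force [-0.   0.  -0.4] pos [437.1 -65.1 190.7] rot [-1.568  0.     1.369] q [ 0.6   0.5  -0.72  2.11  0.51  0.71  0.9 ]
shift xyz [-0.7 35.2  6.1] force [-0.   0.  -0.4] pos [437.1 -65.1 190.7] rot [-1.568  0.     1.369] q [ 0.6   0.5  -0.72  2.11  0.51  0.71  0.9 ]
```

View pics/s13.png

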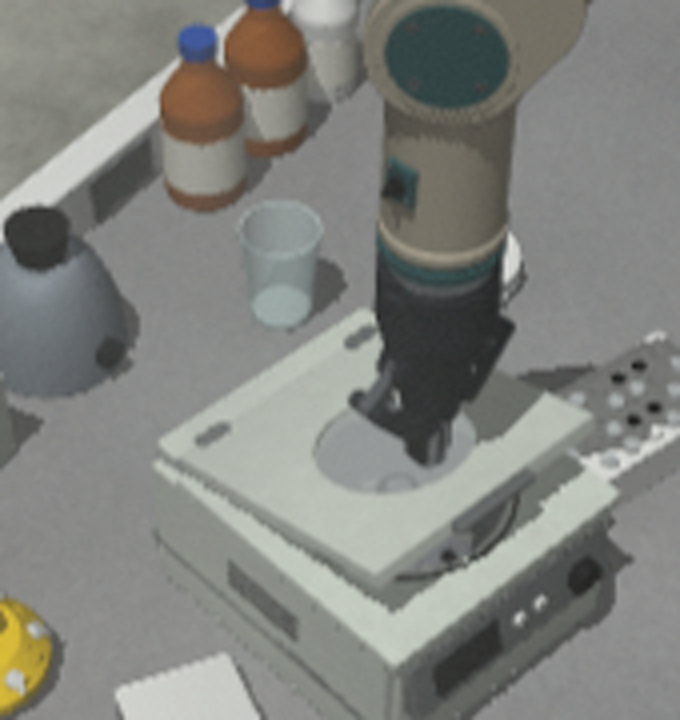

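```bash
python3 -m jog '[{"x":0,"y":6,"z":4,"ax":0,"ay":0,"az":0,"grip":0},{"x":0,"y":11,"z":7,"ax":0,"ay":0,"az":0,"grip":0},{"x":0,"y":16,"z":10,"ax":0,"ay":0,"az":0,"grip":0},{"x":0,"y":20,"z":12,"ax":0,"ay":0,"az":0,"grip":0},{"x":0,"y":24,"z":14,"ax":0,"ay":0,"az":0,"grip":0}]'; python3 st.py;  python3 -m jog '[{"x":0,"y":3,"z":0,"ax":0,"ay":0,"az":0,"grip":0},{"x":0,"y":5,"z":0,"ax":0,"ay":0,"az":0,"grip":0},{"x":0,"y":7,"z":0,"ax":0,"ay":0,"az":0,"grip":0},{"x":0,"y":8,"z":0,"ax":0,"ay":0,"az":0,"grip":0},{"x":0,"y":9,"z":0,"ax":0,"ay":0,"az":0,"grip":0}]'; python3 st.py
```

```text
clock: 16.45
eef_pos: [425.0, -62.4, 168.2]
tool_rot: [-1.571, -0.0, 1.369]
force: [1.7, -0.1, 1.7]
width: -0.2
F [ 1.7 -0.1  1.7] T [-0.07  -0.244 -0.001] pos [425.  -62.4 168.2] yaw 1.369 w -0.2 q7 0.85 16.45
clock: 16.95
eef_pos: [424.7, -62.5, 159.3]
tool_rot: [-1.57, 0.0, 1.369]
force: [-1.1, 1.5, 1.1]
width: 0.0
F [-1.1  1.5  1.1] T [ 0.094  0.255 -0.019] pos [424.7 -62.5 159.3] yaw 1.369 w 0.0 q7 0.83 16.95
```

```bash
python3 -m jog '[{"x":0,"y":1,"z":0,"ax":0,"ay":0,"az":0,"grip":0},{"x":0,"y":2,"z":0,"ax":0,"ay":0,"az":0,"grip":0},{"x":0,"y":3,"z":0,"ax":0,"ay":0,"az":0,"grip":0},{"x":0,"y":3.5,"z":0,"ax":0,"ay":0,"az":0,"grip":0}]'; python3 st.py;  python3 -m jog '[{"x":0,"y":0.5,"z":0,"ax":0,"ay":0,"az":0,"grip":0},{"x":0,"y":1,"z":0,"ax":0,"ay":0,"az":0,"grip":0}]'; python3 st.py
```

```text
clock: 17.35
eef_pos: [425.0, -62.5, 155.8]
tool_rot: [-1.571, 0.0, 1.369]
force: [-1.5, 0.0, 2.4]
width: -0.1
F [-1.5  0.   2.4] T [-0.039  0.336  0.034] pos [425.  -62.5 155.8] yaw 1.369 w -0.1 q7 0.82 17.35
clock: 17.55
eef_pos: [425.0, -62.5, 155.4]
tool_rot: [-1.571, 0.001, 1.369]
force: [-4.6, 0.7, 16.4]
width: 0.1
F [-4.6  0.7 16.4] T [-0.026  0.999  0.021] pos [425.  -62.5 155.4] yaw 1.369 w 0.1 q7 0.82 17.55
```

```bash
python3 -m jog '[{"x":0,"y":0.3,"z":0,"ax":0,"ay":0,"az":0,"grip":0},{"x":0,"y":0.3,"z":0,"ax":0,"ay":0,"az":0,"grip":0}]'; python3 st.py;  python3 -m jog '[{"x":0,"y":-2,"z":0,"ax":0,"ay":0,"az":0,"grip":0},{"x":0,"y":-20,"z":0,"ax":0,"ay":0,"az":0,"grip":0},{"x":0,"y":-50,"z":0,"ax":0,"ay":0,"az":0,"grip":0},{"x":0,"y":-90,"z":0,"ax":0,"ay":0,"az":0,"grip":0},{"x":0,"y":-120,"z":0,"ax":0,"ay":0,"az":0,"grip":0}]'; python3 st.py
python3 - <<'E'
from h import *
snap('side','s14',(170,60,370,240),3.8); snap('scene','c14',None,1.5); snap('wrist','w14')
for s in (1,-1):
  for k in (0,-0.03,-0.06):
    th=-k
    d=-np.cos(th)*u+np.sin(th)*zz; n=np.sin(th)*u+np.cos(th)*zz
    print(s,th,proj('s14',H0+s*100*v+200*d+12*n),proj('w14',H0+s*100*v+200*d+12*n))
E
```

```text
clock: 17.75
eef_pos: [425.0, -62.5, 155.4]
tool_rot: [-1.571, 0.001, 1.369]
force: [-4.3, 0.3, 13.9]
width: 0.2
F [-4.3  0.3 13.9] T [ 0.014  0.969 -0.015] pos [425.  -62.5 155.4] yaw 1.369 w 0.2 q7 0.82 17.75
clock: 18.25
eef_pos: [425.9, -62.1, 276.5]
tool_rot: [-1.573, -0.001, 1.369]
force: [0.9, 0.4, 0.5]
width: -0.3
F [0.9 0.4 0.5] T [-0.008 -0.052  0.004] pos [425.9 -62.1 276.5] yaw 1.369 w -0.3 q7 1.05 18.25
1 0 [np.float64(276.3), np.float64(207.4)] [np.float64(360.8), np.float64(127.9)]
1 0.03 [np.float64(276.2), np.float64(205.8)] [np.float64(363.2), np.float64(129.2)]
1 0.06 [np.float64(276.1), np.float64(204.3)] [np.float64(365.7), np.float64(130.7)]
-1 0 [np.float64(329.1), np.float64(167.2)] [np.float64(134.5), np.float64(129.9)]
-1 0.03 [np.float64(329.2), np.float64(165.6)] [np.float64(131.9), np.float64(131.2)]
-1 0.06 [np.float64(329.3), np.float64(164.0)] [np.float64(129.3), np.float64(132.8)]
```

View pics/s14.png

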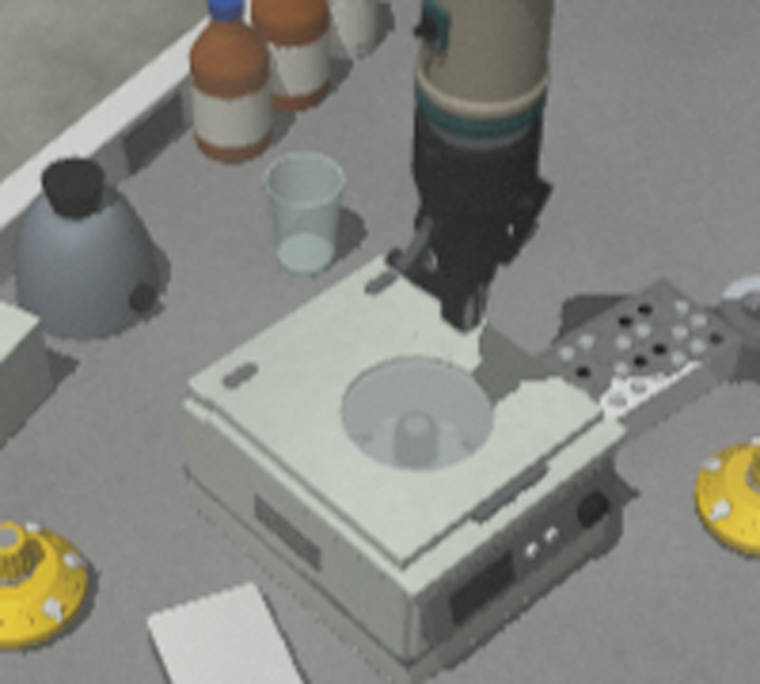

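View pics/c14.png

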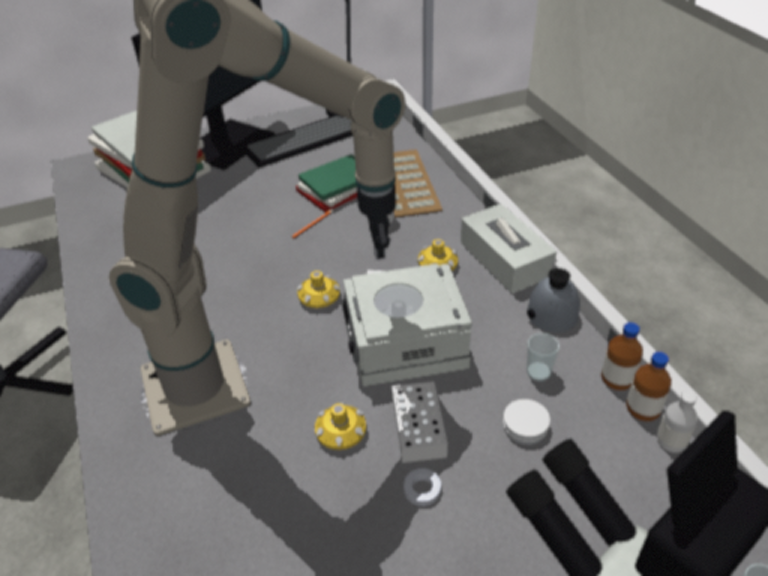

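View pics/w14.png

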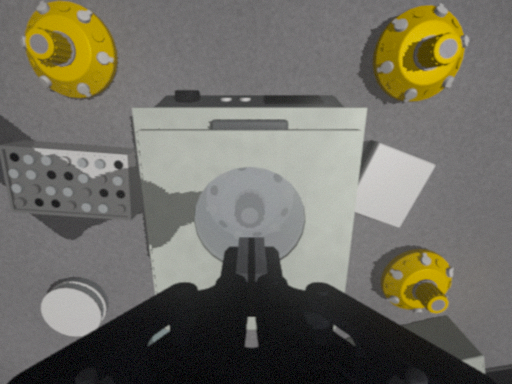

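In the side picture the lid's front corners are at (276.1,207.9) and (328.7,167.9). The prediction for fully shut is (276.3,207.4) and (329.1,167.2). The rotor shows through the port, nothing else on the bench has moved, and the gripper is clear, so I hand in.

```bash
python3 -m jog '[{"x":0,"y":0,"z":0,"ax":0,"ay":0,"az":0,"grip":0},{"x":0,"y":0,"z":0,"ax":0,"ay":0,"az":0,"grip":0}]'; python3 -c "
from cell import *
print(finish_job())"
```

```text
clock: 18.6
eef_pos: [424.4, -62.5, 273.6]
tool_rot: [-1.569, -0.0, 1.369]
force: [-0.0, 0.2, 0.2]
width: -0.1
the job is handed in; nothing more can be done
None
```

The rotor is seated fully home over the drive pins, the lid is fully shut, and I handed the job in at 18.6 s.

**Rotor:** I gripped it by the black knob and turned it about 45° with a light press, mostly 4–6 N and 10 N for a moment. Near there the drag and the upward force fell away, and I lowered it over the pins.
- **Play:** it turned freely over about 6.5°, then stiffened to 0.35 N m on one side. I did not turn far enough to reach the stop on the other side.
- **Height:** after letting go, I touched the knob's top with closed fingertips at 130.1 mm, against 130 mm for home. While gripped, the drop had read only about 5.4 mm instead of 6 mm, which is why I made that check.

**Lid:** I pushed it down along its arc with the fingertips on the outer face, at 2–4 N. It met a hard stop with the tips at 144.4 mm, against 144 mm for shut, and I pressed there with at most about 16 N. In the last side picture its front corners are within 1 pixel of the predicted shut position.

I saw nothing else on the bench moved, and the gripper was clear of everything when I handed in. No check failed.

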